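Weigh a box on the mail-desk balance

TASK

Weigh the wooden box that sits on the two-pan balance: load bar weights into the empty pan until the beam comes to rest level. Stand each weight gently and flat in its own lane of the pan, between the two end walls; leave the box on its pan, the weights you do not need in the rack, and the other things on the desk where they are.

Things in the scene. Friction and masses are not known exactly. Their poses are not given: they have to be found in the camera images.
- balance: grey base of the two-pan balance, fixed to the desk, 130 (x) x 320 (y) x 26 mm high; origin on the desk under its centre. The weight pan stands 120 mm along its +y, the box pan 120 mm along its -y; an index post at the middle rises to 130 mm. The pans stay level and only move up and down; where a load stands on a pan does not matter
- beam (a joint): beam tilt, rad: 0 = box pan fully down (at the start), 0.1 = level (red pointer at the green band), 0.2 = weight pan fully down. The weight pan sinks 12 mm per 0.1 rad. A difference of about 40 g between the pans swings it from level to a stop, less tilts it in proportion; it settles in about 1 s
- lane_near (a point): centre of the floor of the weight pan's lane on the balance's -x side; axes as the balance's; 82 mm above the desk at the start, 70 mm when level. The pan is a steel channel open to -x and +x, with end walls across y, 44 mm high above the floor and 60 mm apart inside. Bars stand in it with their length along y: fingers fit beside a bar's long faces, not at its ends
- lane_far (a point): the same for the lane on the balance's +x side, 60 mm from the near one. Each lane runs along y and is 26 mm wide in x between two black ribs, 3 mm thick and 5 mm high
- box_pan_floor (a point): centre of the floor of the box pan (105 x 130 mm, rim 5 mm high), axes as the balance's
- box: small pale painted wooden box with shut lid, 77 x 113 x 55 mm, 300 g, standing on the box pan; origin at the centre of its underside
- rack: wooden rack, fixed, 114 (x) x 62 (y) x 46 mm high, origin on the desk under its centre. Floor 6 mm thick; slots at x = -32, 0, +32 mm, each 26 mm wide in x between dividers 6 mm thick, 48 mm long in y, as high as the tops of the weights. The slots are open at both y ends, so a weight in one can be gripped only by its two ends (52 mm apart)
- red_weight: steel bar weight with a red band round it, 200 g; 52 mm long (its y), 20 mm thick (its x), 40 mm high; origin at the centre of its underside. At the start it stands in one of the three slots of the rack (which one varies), its length along the rack's y.
- blue_weight: steel bar weight with a blue band round it, 150 g; 52 mm long (its y), 20 mm thick (its x), 40 mm high; origin at the centre of its underside. At the start it stands in one of the three slots of the rack (which one varies), its length along the rack's y.
- green_weight: steel bar weight with a green band round it, 250 g; 52 mm long (its y), 20 mm thick (its x), 40 mm high; origin at the centre of its underside. At the start it stands in one of the three slots of the rack (which one varies), its length along the rack's y.
- yellow_weight: steel bar weight with a yellow band round it, 100 g; 52 mm long (its y), 20 mm thick (its x), 40 mm high; origin at the centre of its underside. It stands free on the desk, in front of the balance.
- usb_stick: black memory stick, 18 x 48 x 8 mm, a bystander: leave it alone; origin at the centre of its underside
- glue_stick: standing blue and white glue stick, 24 mm thick, 92 mm high, a bystander: leave it alone; origin at the centre of its underside
- binder_clip_0: black binder clip, 50 x 32 x 30 mm, a bystander: leave it alone; origin at the centre of its underside
- eraser: blue and white eraser, 21 x 52 x 12 mm, a bystander: leave it alone; origin at the centre of its underside
Things that resemble listed ones, but are neither listed nor needed, are in the scene too. Leave any pink, purple or turquoise look-alike of the red_weight alone.

How it is judged:
By the outcome, as a careful person would: the job done as asked, in the order asked, and still so for the second after the job is handed in, with the robot touching nothing.
It also fails if it takes over 69 s, if anything falls off the work surface, if the arm or the gripper's body presses on something with over 40 N, if the wrist force passes 120 N, or if a joint passes its speed limit or range.

ROBOT

A 6-joint arm with a two-finger parallel gripper is mounted at the origin on the work surface; the furniture and walls round the work are solid. World frame = base frame: x ahead of the robot, y to its left, z up, the work surface at z = 0. Lengths are in m, angles in rad, forces in N, time in s.
With the tool pointing down it reaches from about 0.3 to 0.775 m from the base axis. Payload 14.6 kg.
Tool frame: the origin (TCP) lies on the centre line of the jaws, within the pads' length; the fingertips stand 19 mm ahead of it and the grasp point (between the pads) is the TCP (ctrl.tip_reach is the distance from the TCP to the fingertips, in m); x points along the fingers, y is the direction in which the jaws open and shut, and the axes are right-handed (so a half turn about x gives the same grasp; the last joint's range is limited). The gripper opens to 94 mm and grips with 3 to 60 N. Pads are 16 mm wide; open, the fingers measure 119 mm over their backs; the gripper's body (75 mm by 177 mm) begins 78 mm behind the grasp point.
Start: joints at [-1.293, 0.3, 1.521, -0, 1.321, -0.067], TCP at [0.186, -0.518, 0.193] pointing down, gripper open.
Joint ranges: [-3.03, 3.03], [-0.79, 2.21], [0.23, 2.52], [-1.04, 4.18], [0, 3.07], [-2.55, 2.55]. Speed limits (rad/s): [2.22, 2.22, 2.57, 3.14, 3.14, 3.14].

INTERFACE

Orientations are given as [roll, pitch, yaw] about the fixed x, y, z axes, in that order (R = Rz(yaw) Ry(pitch) Rx(roll)).
In Python, from station import ctrl, optics, models gives the robot as it stands. The module is installed in compiled form; this text tells all that it offers.
- The arm moves only by the tool arm_command, never from a script. Its argument "deltas" is a list of rows, each an object with "translation": the shift along the tool's x, y, z in units of 25 mm (1.0 is 25 mm), a list of three; "turn": the turn, a rotation vector about the tool's x, y, z in units of 5 degrees (1.0 is 5 degrees), a list of three. In form: [{"translation": [x, y, z], "turn": [rx, ry, rz]}, ...]. A call has 1 to 12 rows; each row is the pose to reach, as a shift and turn from the pose commanded when the call began, along the tool's axes at that moment; what a row does not reach only later rows make up. A row lasts 1/12 s, in which the tool goes at most 41.7 mm and 7.16 degrees, less where a joint would pass 70% of its speed; a pose out of reach is approached as far as the arm can. A call with a gripper value outside its range is refused whole. "gripper" is the finger opening in mm, from 0 to 94, set as the call begins (left out, the last holds). The fingers move at their own pace and stop on an object; "force" is the grip in N (left out, the last holds). Time passes only in rows, so rows that repeat a pose let the fingers close. It gives the time, the measured TCP pose, the force and the opening at its end, in the units of the state.
- ctrl.get_obs(): the state, without advancing time (a new reading comes with each control period).
- optics.camera(name): name is "scene" or "top" or "wrist"; returns the picture (384x512x3 uint8, red, green, blue); there is no depth.
- optics.get_calibration(name): a dict with "K" (3x3 intrinsics, pixels), "origin" and "orientation" of the camera in the world. Camera axes: x right, y down, z forward; pixel columns grow to the right and rows downward; lengths in m; the calibration is good to about 2 mm. A picture is of the moment at which its call begins: read the wrist's pose just before it. get_calibration takes no time and is no camera call; for the wrist camera it gives the pose at the moment of the call.
- ctrl.hand_in(): hands the job in, once; it reports no verdict.
Trained networks look in the newest picture that a camera, given by its name, has taken for a name from the list of things; names that differ only in an ending like _2 or _b are one class to them, and where a whole thing is asked for, a point or a joint stands for the part that bears it (a point fixed in the world has none). Each returns a list of dicts, best first, with "score" (0 to 1); they miss things now and then, are a little off and sometimes report something else, mostly with a low value. They report only what shows in the picture. A call takes as long as a camera call. They do not tell look-alikes from the thing itself.
- models.look_for(target, camera): "box" ([left, top, right, bottom] in pixels, round what is visible of it).
- models.cut_out(target, camera): "pixels" (384x512 bool, what is visible of it) and "box" ([left, top, right, bottom] in pixels, round what is visible of it).
- models.mark_of(target, camera): "at" ([column, row] in pixels: a listed point, or the origin of a listed thing).
The state is a dict: "time_s": time; "qpos": joint angles; "joint_vel": joint speeds; "tau": joint torques, N m; "ee_pos": TCP position; "eef_rot": TCP orientation; "force": force on the tool from outside, world axes, zero at the start; "moment": the same for the moment, N m; "grip_width": finger opening in m.
Only numpy, scipy, OpenCV 4.12 (cv2) and the standard library are available. Lean on these libraries where they do the work, as an engineer would, in place of code of your own. Each camera call takes 0.05 s, during which the arm holds its last target.

## Working session

There is one attempt and no reset: what is moved stays moved. The work goes in short steps, Python scripts to look and compute and a tool call to move; the robot and the scene stay as the last step left them, time stands still between calls to the robot, and variables do not carry over. Pictures are saved under pics/ and viewed, and the job is handed in when it is done.

Besides the shell and the picture viewer there is one more tool, called after ">>>" as name(argument=value, ...), one argument or row to a line, values as JSON. arm_command: Moves the arm, as the interface text tells. Its arguments: {"type":"object","properties":{"deltas":{"type":"array"},"gripper":{"type":"number"},"force":{"type":"number"}},"required":["deltas"]}

```bash
mkdir -p pics; python3 - <<'E'
from station import ctrl, optics, models
import cv2
print(ctrl.get_obs())
for n in ["scene","top","wrist"]:
    im=optics.camera(n); cv2.imwrite(f"pics/a_{n}.png",cv2.cvtColor(im,cv2.COLOR_RGB2BGR))
    c=optics.get_calibration(n); print(n,c)
    if n!="wrist":
      for t in ["balance","rack","red_weight","blue_weight","green_weight","yellow_weight","lane_near","lane_far","box"]:
        print(t,[(r['at'],round(r['score'],2)) for r in models.mark_of(t,n)][:4])
E
```

```text
{'time_s': 0.0, 'qpos': array([-1.29258119e+00,  3.00463862e-01,  1.52162624e+00, -7.29496975e-06,
        1.32068029e+00, -6.65781924e-02]), 'joint_vel': array([ 1.17558263e-05,  1.47450588e-03, -7.13772640e-04,  1.04815311e-03,
       -5.20689289e-04, -1.41004609e-04]), 'tau': array([-2.45291681e-03, -5.31799829e+01, -3.52734232e+01,  7.06996978e-02,
        2.44003697e-02, -9.76359252e-05]), 'ee_pos': array([ 0.18582755, -0.51734647,  0.1922712 ]), 'eef_rot': array([-1.63137511,  1.56961856,  1.85501268]), 'force': array([-0.72398283, -0.15674218, -0.07284964]), 'moment': array([ 0.01967142, -0.0062368 , -0.01407328]), 'grip_width': 0.09397394183622935}
scene {'K': array([[359.600395  ,   0.        , 254.08848136],
       [  0.        , 359.600395  , 193.07247203],
       [  0.        ,   0.        ,   1.        ]]), 'origin': array([-0.14229526,  0.65280968,  0.49523458]), 'orientation': array([-1.98054898,  0.00855067, -2.38796899])}
balance [([239.2, 199.4], 0.65)]
rack [([192.0, 265.5], 0.96)]
red_weight [([246.6, 281.2], 0.79), ([176.7, 296.1], 0.75), ([228.7, 253.4], 0.52), 
[... 647 characters left out ...]
 [([279.5, 165.0], 0.89)]
rack []
red_weight [([190.7, 209.6], 0.63), ([215.2, 221.2], 0.63), ([162.8, 231.3], 0.63), ([203.1, 242.8], 0.59)]
blue_weight [([189.9, 204.5], 0.43)]
green_weight [([190.7, 217.0], 0.54)]
yellow_weight [([294.3, 221.0], 0.54), ([249.0, 152.5], 0.21)]
lane_near [([244.6, 165.3], 0.74), ([247.5, 153.8], 0.48)]
lane_far [([247.6, 151.8], 0.81)]
box [([313.1, 163.3], 0.7)]
wrist {'K': array([[326.31394296,   0.        , 254.44140573],
       [  0.        , 326.31394296, 193.55652585],
       [  0.        ,   0.        ,   1.        ]]), 'origin': array([ 0.26162313, -0.4905609 ,  0.3842687 ]), 'orientation': array([ 2.86091577e+00,  1.05597582e-05, -1.22618580e+00])}
```

```bash
python3 - <<'E'
import cv2
a=cv2.imread("pics/a_scene.png"); cv2.imwrite("pics/a_s2.png",cv2.resize(a[140:330,130:350],None,fx=3.6,fy=3.15,interpolation=cv2.INTER_CUBIC))
a=cv2.imread("pics/a_top.png"); cv2.imwrite("pics/a_t2.png",cv2.resize(a[120:270,140:340],None,fx=4,fy=4,interpolation=cv2.INTER_CUBIC))
E
```

```text
(no output)
```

View pics/a_s2.png

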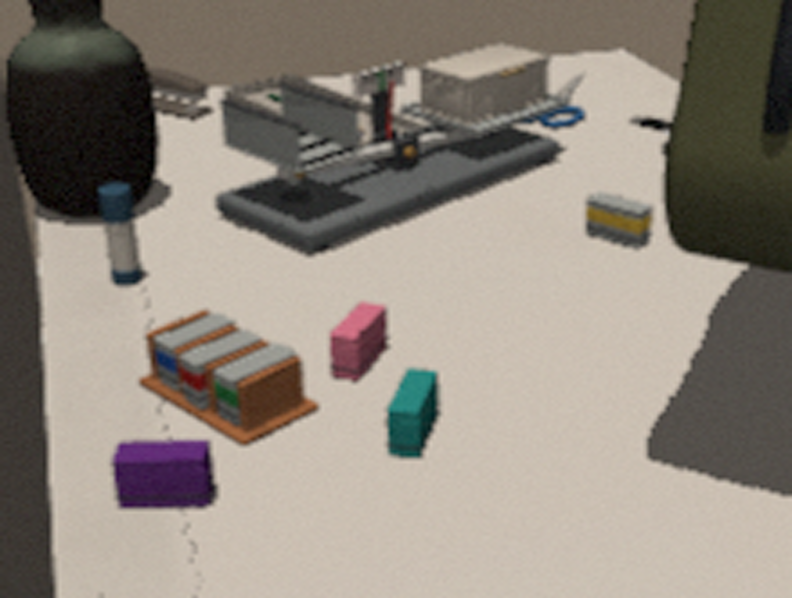

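View pics/a_t2.png

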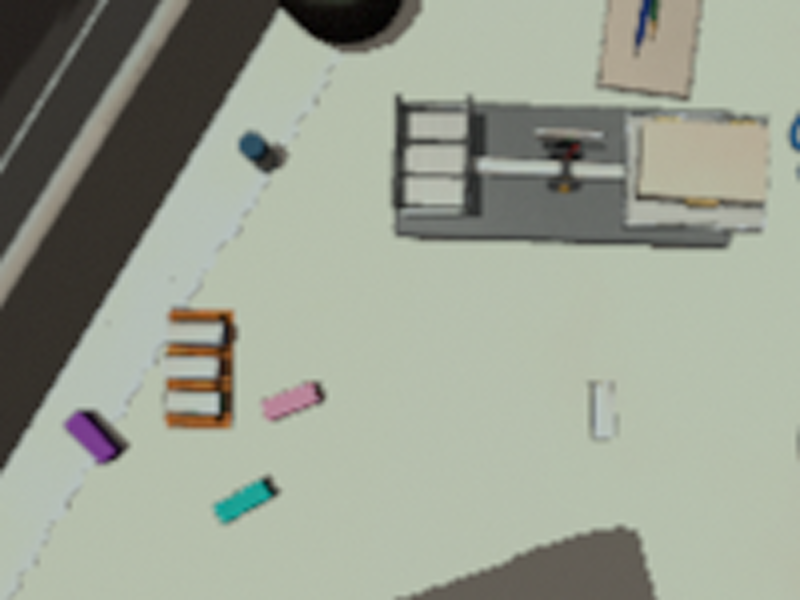

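View pics/a_top.png

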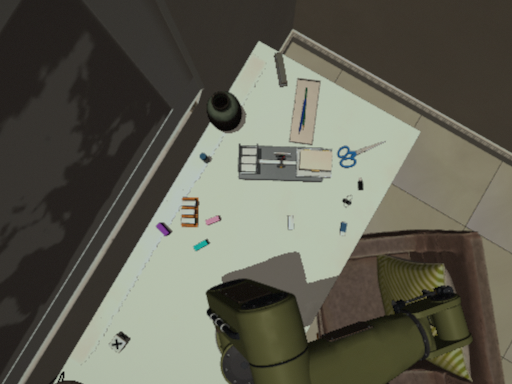

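View pics/a_scene.png

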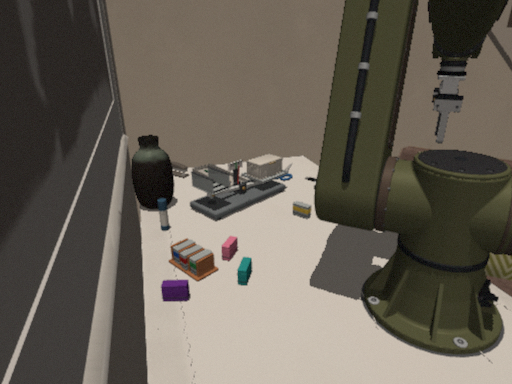

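```bash
cat > h.py <<'E'
from station import ctrl, optics, models
import numpy as np, cv2
from scipy.spatial.transform import Rotation as R
def Rm(e): return R.from_euler('xyz',e)
def ray(n,px,z,cal=None):
    c=cal or optics.get_calibration(n); d=np.linalg.inv(c['K'])@np.array([px[0],px[1],1.]); d=Rm(c['orientation']).apply(d)
    o=c['origin']; return o+d*(z-o[2])/d[2]
def proj(P,cal):
    p=Rm(cal['orientation']).inv().apply(np.atleast_2d(P)-cal['origin']); q=(cal['K']@p.T).T; return q[:,:2]/q[:,2:]
def Rdown(jaw):  # tool x down, tool y (jaw direction) at world angle jaw
    x=np.array([0,0,-1.]); y=np.array([np.cos(jaw),np.sin(jaw),0]); return R.from_matrix(np.c_[x,y,np.cross(x,y)])
def go(pos,jaw=None):
    o=ctrl.get_obs(); r0=Rm(o['eef_rot'])
    t=r0.inv().apply(np.array(pos)-o['ee_pos'])/0.025
    if jaw is None: print('T',t.round(3)); return
    j=[jaw,jaw+np.pi]
    vs=[(r0.inv()*Rdown(a)).as_rotvec() for a in j]; v=min(vs,key=np.linalg.norm)
    print('T',t.round(3),'turn',(np.degrees(v)/5).round(3),'rows',np.linalg.norm(t)*25/41.7,np.degrees(np.linalg.norm(v))/7.16)
def st():
    o=ctrl.get_obs(); m=Rm(o['eef_rot']).as_matrix()
    print('t',round(o['time_s'],2),'p',o['ee_pos'].round(4),'x',m[:,0].round(3),'jaw',np.degrees(np.arctan2(m[1,1],m[0,1])).round(2),'F',o['force'].round(1),'w',round(o['grip_width'],4),'q',o['qpos'].round(2))
def shot(n,fn,crop=None,s=1):
    im=optics.camera(n); a=cv2.cvtColor(im,cv2.COLOR_RGB2BGR)
    cv2.imwrite(f"pics/{fn}_full.png",a)
    if crop: l,t,r,b=crop; a=a[t:b,l:r]
    cv2.imwrite(f"pics/{fn}.png",cv2.resize(a,None,fx=s,fy=s,interpolation=cv2.INTER_CUBIC)); return im
E
python3 - <<'E'
from h import *
st()
f=lambda x,y:(140+x/4,120+y/4)
for n,p,z in [("blue",f(196,333),.046),("red",f(192,367),.046),("green",f(195,403),.046),("yellow",f(604,410),.04),("near",f(435,192),.082),("far",f(437,125),.082),("glue",f(253,145),.09),("pink",f(292,401),.04),("yel top",f(602,382),.04),("yel bot",f(603,438),.04)]:
    print(n,ray("top",p,z).round(3))
E
```

```text
t 1.05 p [ 0.1859 -0.5176  0.1929] x [ 0. -0. -1.] jaw -70.24 F [ 0.3  0.3 -0.2] w 0.0939 q [-1.29  0.3   1.52  0.    1.32 -0.07]
blue [0.485 0.23  0.046]
red [0.454 0.232 0.046]
green [0.42  0.229 0.046]
yellow [ 0.42 -0.15  0.04]
near [0.615 0.008 0.082]
far [0.676 0.007 0.082]
glue [0.655 0.173 0.09 ]
pink [0.424 0.14  0.04 ]
yel top [ 0.445 -0.148  0.04 ]
yel bot [ 0.394 -0.15   0.04 ]
```

```bash
python3 - <<'E'
from h import *
go([0.40,-0.15,0.22],np.radians(-90))
E
```

```text
T [ -1.086 -10.945 -13.03 ] turn [ 3.951e+00 -1.000e-03 -1.000e-03] rows 10.222742361532674 2.759346943323435
```

>>> arm_command(
  deltas=[
    {"translation": [-1.1,-10.95,-13.03],"turn": [3.95,0,0]},
    {"translation": [-1.1,-10.95,-13.03],"turn": [3.95,0,0]},
    {"translation": [-1.1,-10.95,-13.03],"turn": [3.95,0,0]},
    {"translation": [-1.1,-10.95,-13.03],"turn": [3.95,0,0]},
    {"translation": [-1.1,-10.95,-13.03],"turn": [3.95,0,0]},
    {"translation": [-1.1,-10.95,-13.03],"turn": [3.95,0,0]},
    {"translation": [-1.1,-10.95,-13.03],"turn": [3.95,0,0]},
    {"translation": [-1.1,-10.95,-13.03],"turn": [3.95,0,0]},
    {"translation": [-1.1,-10.95,-13.03],"turn": [3.95,0,0]},
    {"translation": [-1.1,-10.95,-13.03],"turn": [3.95,0,0]},
    {"translation": [-1.1,-10.95,-13.03],"turn": [3.95,0,0]},
    {"translation": [-1.1,-10.95,-13.03],"turn": [3.95,0,0]},
  ],
)

```text
time_s: 2.05
ee_pos: [0.401, -0.1477, 0.2207]
eef_rot: [3.092, 1.57, -0.045]
force: [0.7, 0.3, -1.2]
grip_width: 0.094
```

```bash
python3 - <<'E'
from h import *
st(); shot("wrist","b_wrist"); c=optics.get_calibration("wrist")
for t in ["yellow_weight","lane_near","lane_far"]:
    print(t,[(r['at'],round(r['score'],2)) for r in models.mark_of(t,"wrist")][:3])
for r in models.cut_out("yellow_weight","wrist")[:2]: print(r['box'],r['score'],cv2.minAreaRect(np.argwhere(r['pixels'])[:,::-1].astype(np.float32)))
E
```

```text
t 2.05 p [ 0.401  -0.1477  0.2207] x [ 0.001 -0.    -1.   ] jaw -89.77 F [ 0.7  0.3 -1.2] w 0.094 q [-0.44 -0.    1.8   0.    1.34  1.13]
yellow_weight [([255.2, 150.8], 0.94)]
lane_near []
lane_far []
[243.7, 125.3, 265.1, 178.6] 0.63 ((255.3724365234375, 152.83103942871094), (46.449119567871094, 17.557884216308594), 86.633544921875)
```

View pics/b_wrist.png

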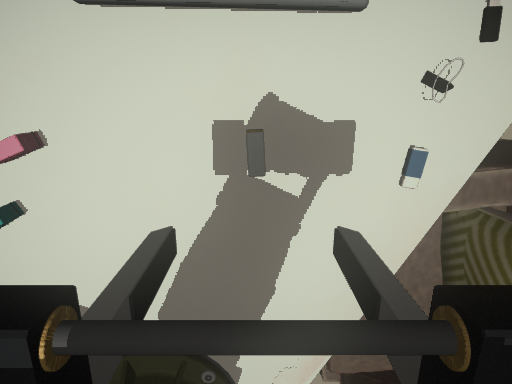

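```bash
python3 - <<'E'
from h import *
a=cv2.imread("pics/b_wrist_full.png")
cv2.imwrite("pics/b_y.png",cv2.resize(a[115:190,220:290],None,fx=8,fy=8,interpolation=cv2.INTER_CUBIC))
E
```

```text
(no output)
```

View pics/b_y.png

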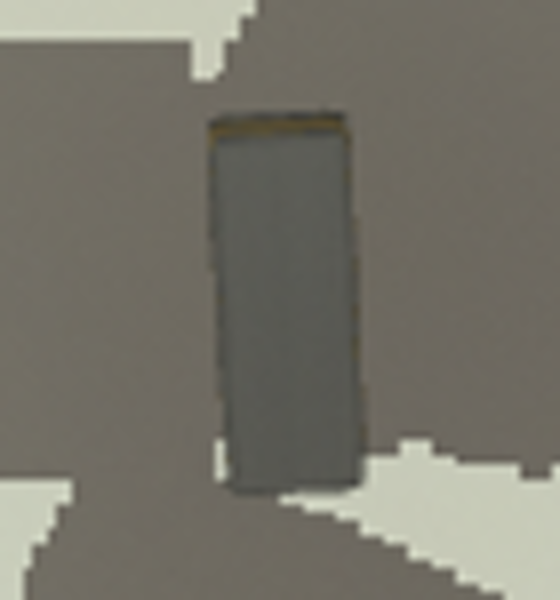

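```bash
python3 - <<'E'
from h import *
P=[ray("wrist",(219.5+x/8,114.5+y/8),.04) for x,y in [(213,140),(348,133),(360,487),(230,490)]]
P=np.array(P); print(P.round(4), P.mean(0)); d=(P[0]+P[1]-P[2]-P[3])/2; ang=np.arctan2(d[1],d[0]); print(np.linalg.norm(d),np.degrees(ang))
c=P.mean(0)
go([c[0],c[1],0.10],ang-np.pi/2); go([c[0],c[1],0.026],ang-np.pi/2); st()
E
```

```text
[[ 0.4448 -0.1419  0.04  ]
 [ 0.4457 -0.1608  0.04  ]
 [ 0.3948 -0.1629  0.04  ]
 [ 0.3944 -0.1439  0.04  ]] [ 0.41992216 -0.15236184  0.04      ]
0.05070278278274691 2.297067032430756
T [ 4.81   0.058 -0.821] turn [-0.477  0.003 -0.   ] rows 2.9255369628002947 0.3334011596640332
T [ 7.77   0.058 -0.821] turn [-0.477  0.003 -0.   ] rows 4.684328900461905 0.3334011596640332
t 2.3 p [ 0.3994 -0.1509  0.2203] x [-0. -0. -1.] jaw -90.09 F [0.2 0.1 0. ] w 0.0941 q [-0.45 -0.    1.8  -0.    1.34  1.13]
```

>>> arm_command(
  deltas=[
    {"translation": [4.8,0.06,-0.82],"turn": [-0.48,0,0]},
    {"translation": [4.8,0.06,-0.82],"turn": [-0.48,0,0]},
    {"translation": [4.8,0.06,-0.82],"turn": [-0.48,0,0]},
    {"translation": [4.8,0.06,-0.82],"turn": [-0.48,0,0]},
    {"translation": [6.2,0.06,-0.82],"turn": [-0.48,0,0]},
    {"translation": [7.6,0.06,-0.82],"turn": [-0.48,0,0]},
    {"translation": [7.6,0.06,-0.82],"turn": [-0.48,0,0]},
    {"translation": [7.6,0.06,-0.82],"turn": [-0.48,0,0]},
    {"translation": [7.6,0.06,-0.82],"turn": [-0.48,0,0]},
  ],
  gripper=50,
)

```text
time_s: 3.05
ee_pos: [0.4215, -0.1523, 0.033]
eef_rot: [2.666, 1.568, -0.434]
force: [0.6, -0.2, 1.1]
grip_width: 0.0504
```

>>> arm_command(
  deltas=[
    {"translation": [0,0,0],"turn": [0,0,0]},
    {"translation": [0,0,0],"turn": [0,0,0]},
    {"translation": [0,0,0],"turn": [0,0,0]},
    {"translation": [0,0,0],"turn": [0,0,0]},
    {"translation": [0,0,0],"turn": [0,0,0]},
    {"translation": [0,0,0],"turn": [0,0,0]},
  ],
  gripper=5,
  force=20,
)

```text
time_s: 3.55
ee_pos: [0.4205, -0.1514, 0.0305]
eef_rot: [2.647, 1.571, -0.453]
force: [-0.9, -0.5, 0.2]
grip_width: 0.0133
```

```bash
python3 - <<'E'
from h import *
st(); go([0.5,0.007,0.25],np.radians(0))
go([0.5,0.007,0.25],np.radians(180))
E
```

```text
t 3.55 p [ 0.4205 -0.1514  0.0305] x [ 0. -0. -1.] jaw -87.59 F [-0.9 -0.5  0.2] w 0.0133 q [-0.43  0.29  1.96 -0.    0.89  1.1 ]
T [-8.78  -6.195 -3.445] turn [-1.7518e+01 -0.0000e+00 -1.0000e-03] rows 6.764841649448735 12.233110003117993
T [-8.78  -6.195 -3.445] turn [-1.7518e+01 -0.0000e+00 -1.0000e-03] rows 6.764841649448735 12.23311000311799
```

```bash
python3 - <<'E'
from h import *
shot("wrist","c1"); shot("scene","c2",(270,120,470,260),4); st()
E
```

```text
t 3.65 p [ 0.4204 -0.1514  0.0304] x [-0.  0. -1.] jaw -87.59 F [ 0.  -0.9  0.6] w 0.007 q [-0.43  0.3   1.96  0.    0.89  1.1 ]
```

View pics/c1.png

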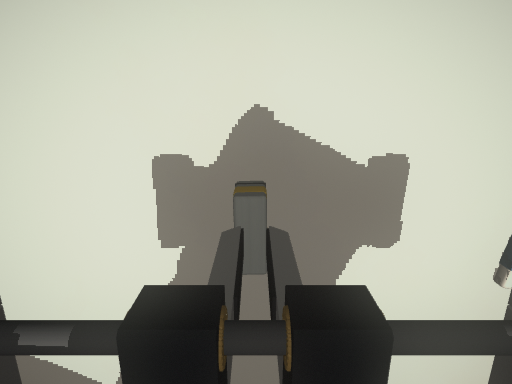

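View pics/c2.png

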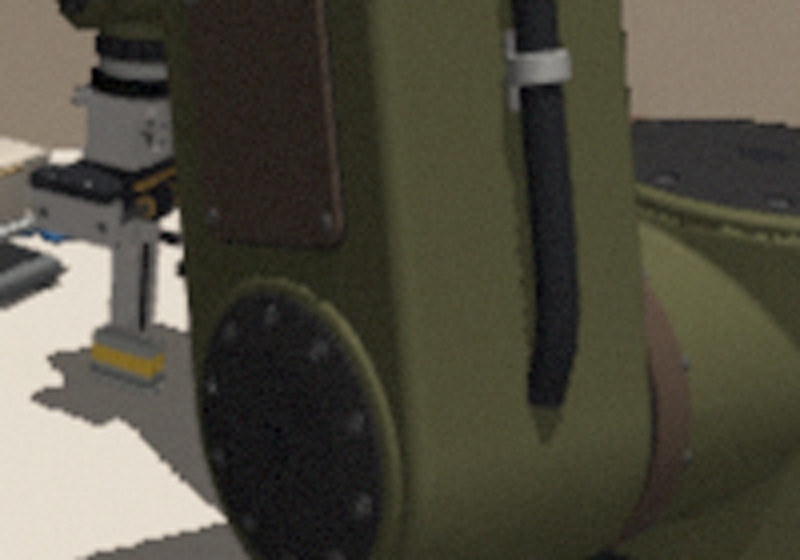

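```bash
python3 - <<'E'
from h import *
c=optics.get_calibration("wrist"); o=ctrl.get_obs(); r=Rm(o['eef_rot']); print(ctrl.tip_reach, c['origin'])
for w in (0.0035,0.010,0.02):
  for x in (0.019,0,-.03):
    print(w,x,[proj(o['ee_pos']+r.apply([x,s*w,dz]),c).round(0).tolist() for s in(-1,1) for dz in (-.008,.008)])
a=cv2.imread("pics/c1_full.png")
cv2.imwrite("pics/c3.png",cv2.resize(a[170:330,180:330],None,fx=5,fy=5,interpolation=cv2.INTER_CUBIC)[:600])
E
```

```text
0.019 [ 0.50086719 -0.14823013  0.22179447]
0.0035 0.019 [[[249.0, 210.0]], [[249.0, 232.0]], [[259.0, 210.0]], [[259.0, 232.0]]]
0.0035 0 [[[248.0, 220.0]], [[249.0, 244.0]], [[260.0, 220.0]], [[260.0, 244.0]]]
0.0035 -0.03 [[[247.0, 240.0]], [[248.0, 267.0]], [[261.0, 240.0]], [[260.0, 267.0]]]
0.01 0.019 [[[239.0, 210.0]], [[240.0, 232.0]], [[269.0, 210.0]], [[269.0, 232.0]]]
0.01 0 [[[238.0, 220.0]], [[238.0, 244.0]], [[270.0, 220.0]], [[270.0, 244.0]]]
0.01 -0.03 [[[235.0, 240.0]], [[236.0, 267.0]], [[273.0, 240.0]], [[272.0, 267.0]]]
0.02 0.019 [[[225.0, 210.0]], [[225.0, 232.0]], [[283.0, 210.0]], [[283.0, 232.0]]]
0.02 0 [[[222.0, 220.0]], [[223.0, 244.0]], [[286.0, 220.0]], [[285.0, 244.0]]]
0.02 -0.03 [[[217.0, 240.0]], [[218.0, 267.0]], [[291.0, 240.0]], [[290.0, 267.0]]]
```

View pics/c3.png

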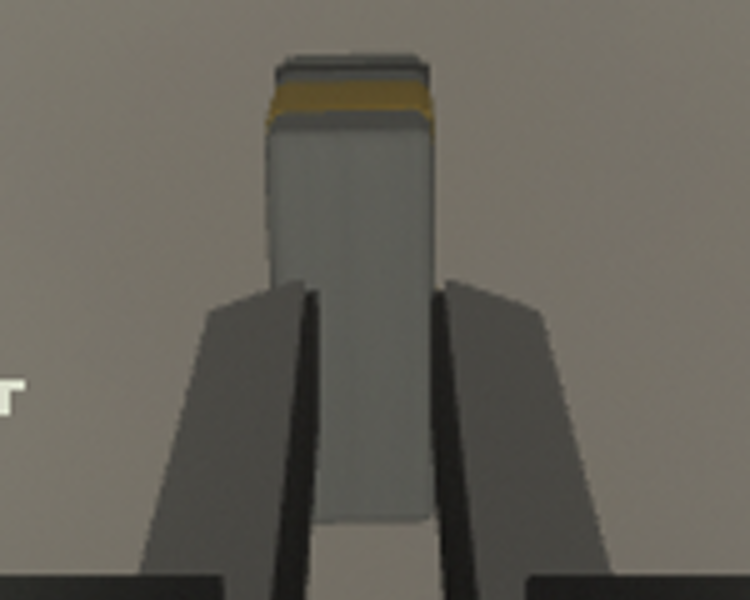

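```bash
python3 - <<'E'
from h import *
for z in (.04,.03,.02):
  P=np.array([ray("wrist",(179.5+x/5,169.5+y/5),z) for x,y in [(270,128),(434,128),(432,522)]])
  print(z,P.round(4),np.linalg.norm(P[1]-P[0]),np.linalg.norm(P[2]-P[1]))
st()
shot("scene","d1",(280,150,330,240),8); shot("wrist","d2",(180,170,330,290),5);st()
cal=optics.get_calibration("scene"); o=ctrl.get_obs(); r=Rm(o['eef_rot'])
print([proj(o['ee_pos']+r.apply([x,0,0]),cal).round(1).tolist() for x in (.019,0,-.02,-.04,-.078)])
E
```

```text
0.04 [[ 0.447  -0.1383  0.04  ]
 [ 0.4478 -0.1573  0.04  ]
 [ 0.3966 -0.1597  0.04  ]] 0.019043945174421848 0.05125565907706227
0.03 [[ 0.4441 -0.1378  0.03  ]
 [ 0.4449 -0.1578  0.03  ]
 [ 0.3909 -0.1604  0.03  ]] 0.020091498803994582 0.05407508809823144
0.02 [[ 0.4411 -0.1372  0.02  ]
 [ 0.442  -0.1583  0.02  ]
 [ 0.3852 -0.161   0.02  ]] 0.021139052433567344 0.056894517119400495
t 3.65 p [ 0.4204 -0.1514  0.0304] x [-0.  0. -1.] jaw -87.59 F [ 0.  -0.9  0.6] w 0.007 q [-0.43  0.3   1.96  0.    0.89  1.1 ]
t 3.75 p [ 0.4204 -0.1513  0.0303] x [-0.  0. -1.] jaw -87.59 F [0.2 0.2 0.2] w 0.0053 q [-0.43  0.3   1.96  0.    0.89  1.1 ]
[[[301.9, 211.6]], [[302.2, 205.9]], [[302.5, 199.8]], [[302.8, 193.6]], [[303.4, 181.6]]]
```

View pics/d1.png

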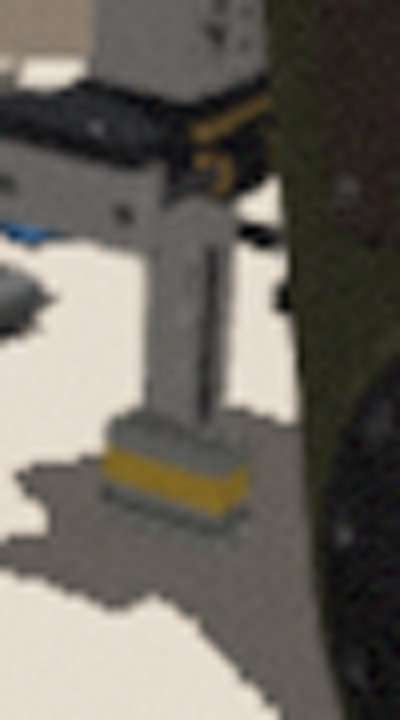

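View pics/d2.png

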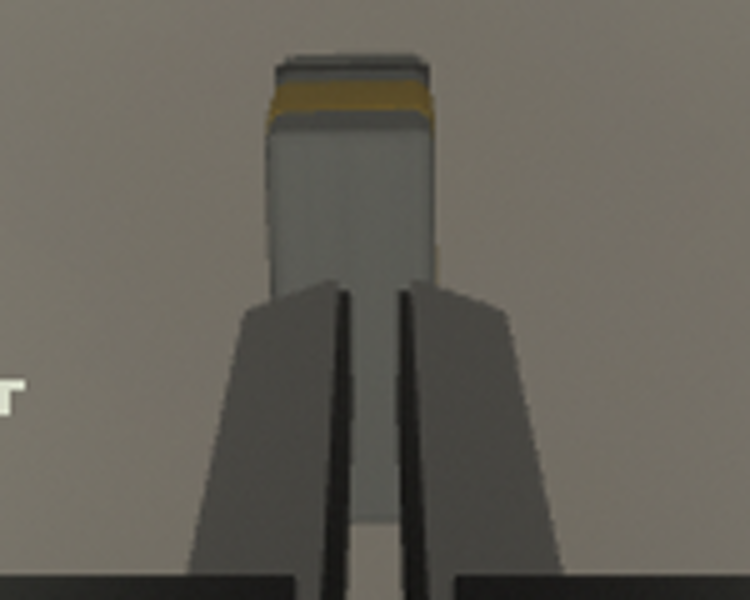

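>>> arm_command(
  deltas=[
    {"translation": [-0.2,0,0],"turn": [0,0,0]},
    {"translation": [-0.2,-0.06,0],"turn": [0,0,0]},
    {"translation": [-0.2,-0.06,0],"turn": [0,0,0]},
    {"translation": [-0.2,-0.06,0],"turn": [0,0,0]},
    {"translation": [-0.2,-0.06,0],"turn": [0,0,0]},
    {"translation": [0,-0.06,0],"turn": [0,0,0]},
    {"translation": [0.3,-0.06,0],"turn": [0,0,0]},
    {"translation": [0.6,-0.06,0],"turn": [0,0,0]},
    {"translation": [0.9,-0.06,0],"turn": [0,0,0]},
    {"translation": [0.9,-0.06,0],"turn": [0,0,0]},
    {"translation": [0.9,-0.06,0],"turn": [0,0,0]},
  ],
  gripper=56,
)

```text
time_s: 4.67
ee_pos: [0.42, -0.1497, 0.0072]
eef_rot: [-0.471, 1.569, 2.712]
force: [-0.2, -0.8, -0.2]
grip_width: 0.0561
```

```bash
python3 - <<'E'
from h import *
st(); shot("scene","e1",(280,150,330,240),6); st()
E
```

```text
t 4.67 p [ 0.42   -0.1497  0.0072] x [-0.001  0.001 -1.   ] jaw -87.6 F [-0.2 -0.8 -0.2] w 0.0561 q [-0.42  0.34  1.97  0.    0.84  1.1 ]
t 4.72 p [ 0.4203 -0.1498  0.0076] x [-0.001  0.    -1.   ] jaw -87.6 F [-0.7 -0.1  0.2] w 0.0559 q [-0.42  0.34  1.97  0.    0.84  1.1 ]
```

View pics/e1.png

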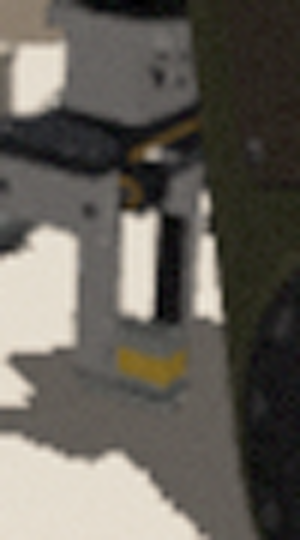

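>>> arm_command(
  deltas=[
    {"translation": [0.12,0,0],"turn": [0,0,0]},
    {"translation": [0.25,0,0],"turn": [0,0,0]},
    {"translation": [0.25,0,0],"turn": [0,0,0]},
  ],
)

```text
time_s: 4.97
ee_pos: [0.4202, -0.1498, 0.0012]
eef_rot: [-0.513, 1.57, 2.671]
force: [0.6, 1.0, -0.2]
grip_width: 0.0562
```

>>> arm_command(
  deltas=[
    {"translation": [0,0,0],"turn": [0,0,0]},
    {"translation": [0,0,0],"turn": [0,0,0]},
    {"translation": [0,0,0],"turn": [0,0,0]},
    {"translation": [0,0,0],"turn": [0,0,0]},
    {"translation": [0,0,0],"turn": [0,0,0]},
    {"translation": [0,0,0],"turn": [0,0,0]},
    {"translation": [0,0,0],"turn": [0,0,0]},
  ],
  gripper=10,
  force=20,
)

```text
time_s: 5.55
ee_pos: [0.4204, -0.1499, 0.0016]
eef_rot: [-2.824, 1.571, 0.359]
force: [-0.6, 0.4, 0.2]
grip_width: 0.0201
```

```bash
python3 - <<'E'
from h import *
st(); go([0.52,0.005,0.22],np.radians(0))
E
```

```text
t 5.55 p [ 0.4204 -0.1499  0.0016] x [ 0.  0. -1.] jaw -87.6 F [-0.6  0.4  0.2] w 0.0201 q [-0.42  0.35  1.97  0.    0.82  1.1 ]
T [-8.734 -6.022 -4.24 ] turn [-1.752e+01 -1.000e-03 -0.000e+00] rows 6.849388743363364 12.234312661439604
```

>>> arm_command(
  deltas=[
    {"translation": [-2,0,0],"turn": [0,0,0]},
    {"translation": [-4,0,0],"turn": [0,0,0]},
    {"translation": [-6,0,0],"turn": [0,0,0]},
    {"translation": [-8,0,0],"turn": [0,0,0]},
    {"translation": [-8.4,0,0],"turn": [-2,0,0]},
    {"translation": [-8.4,-1,-1],"turn": [-3.4,0,0]},
    {"translation": [-8.4,-2,-2],"turn": [-4.8,0,0]},
    {"translation": [-8.4,-3,-3],"turn": [-6.2,0,0]},
    {"translation": [-8.4,-4,-5],"turn": [-7.6,0,0]},
    {"translation": [-8.4,-5,-6],"turn": [-9,0,0]},
    {"translation": [-8.4,-5,-7],"turn": [-10.4,0,0]},
    {"translation": [-8.4,-5,-7.5],"turn": [-11.8,0,0]},
  ],
)

```text
time_s: 6.55
ee_pos: [0.6047, -0.0149, 0.2106]
eef_rot: [-1.447, 1.57, 2.745]
force: [-1.2, -0.2, -1.5]
grip_width: 0.0196
```

```bash
python3 - <<'E'
from h import *
st(); go([0.60,-0.02,0.22],np.radians(0))
E
```

```text
t 6.55 p [ 0.6047 -0.0149  0.2106] x [-0.001  0.    -1.   ] jaw -29.8 F [-1.2 -0.2 -1.5] w 0.0196 q [-0.09  0.41  1.33  0.    1.4   0.43]
T [-0.377 -0.061  0.271] turn [-5.959e+00 -1.000e-03  1.000e-02] rows 0.28072340852455047 4.1613618214126085
```

>>> arm_command(
  deltas=[
    {"translation": [-0.4,0,0.2],"turn": [-1.4,0,0]},
    {"translation": [-0.4,0,0.2],"turn": [-2.8,0,0]},
    {"translation": [-0.4,0,0.2],"turn": [-4.2,0,0]},
    {"translation": [-0.4,0,0.2],"turn": [-5.8,0,0]},
    {"translation": [-0.4,0,0.2],"turn": [-5.8,0,0]},
    {"translation": [-0.4,0,0.2],"turn": [-5.8,0,0]},
    {"translation": [-0.4,0,0.2],"turn": [-5.8,0,0]},
  ],
)

```text
time_s: 7.13
ee_pos: [0.5999, -0.0214, 0.2215]
eef_rot: [-1.623, 1.571, 3.063]
force: [-0.2, 1.1, -1.6]
grip_width: 0.0199
```

```bash
python3 - <<'E'
from h import *
st(); shot("wrist","f1",None,1.5)
for t in ["lane_near","lane_far","balance","box"]:
    print(t,[(r['at'],round(r['score'],2)) for r in models.mark_of(t,"wrist")][:3])
E
```

```text
t 7.13 p [ 0.5999 -0.0214  0.2215] x [-0.  0. -1.] jaw -1.53 F [-0.2  1.1 -1.6] w 0.0199 q [-0.1   0.39  1.33 -0.    1.42 -0.07]
lane_near [([266.8, 144.6], 0.91)]
lane_far [([324.0, 149.4], 0.56)]
balance [([286.9, 227.3], 0.93), ([272.0, 146.0], 0.7)]
box []
```

View pics/f1.png

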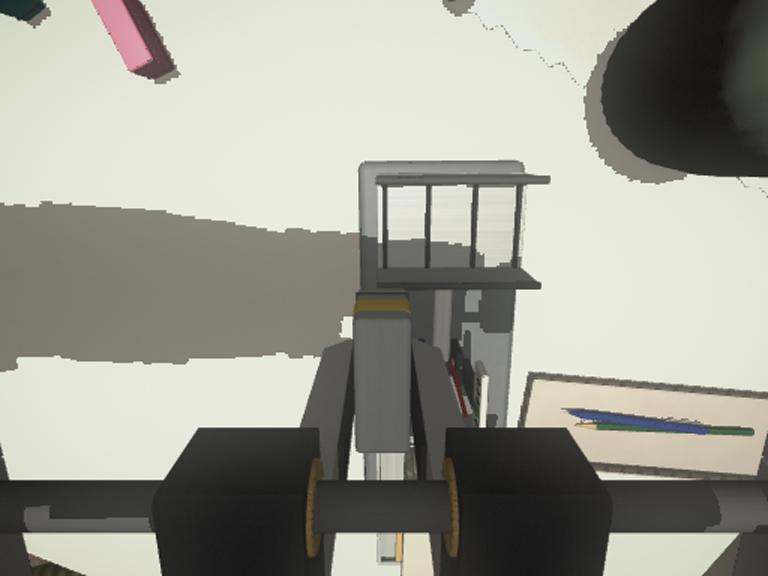

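```bash
python3 - <<'E'
from h import *
a=cv2.imread("pics/f1_full.png")
cv2.imwrite("pics/f2.png",cv2.resize(a[100:200,235:375],None,fx=5.6,fy=5.6,interpolation=cv2.INTER_CUBIC))
E
```

```text
(no output)
```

View pics/f2.png

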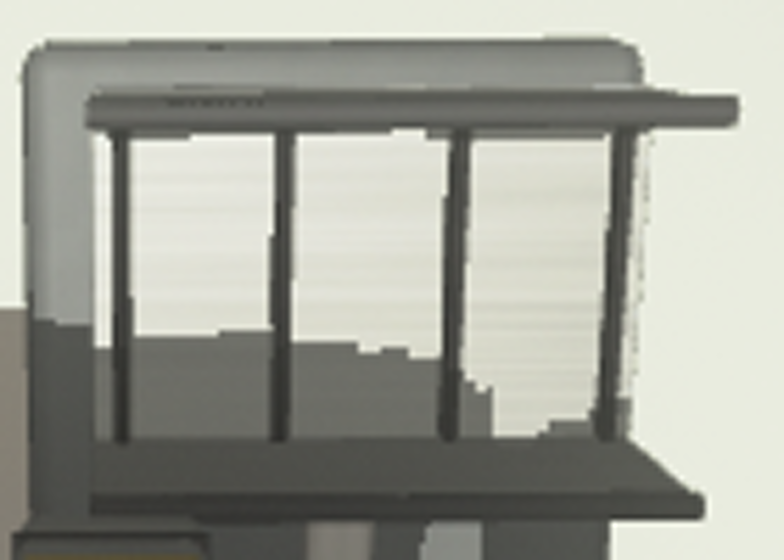

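```bash
python3 - <<'E'
from h import *
f=lambda x,y:(234.5+x/5.6,99.5+y/5.6)
g=lambda x,y,z: ray("wrist",f(x,y),z)
st()
print('wall -y base',g(360,440,.082)[1],g(200,440,.082)[1],g(550,440,.082)[1],'top',g(200,492,.126)[1],g(550,492,.126)[1])
print('wall +y top',g(200,129,.126)[1],g(600,127,.126)[1])
for xs in [(121,122),(285,280),(460,449),(623,606)]: print('rib',g(xs[0],135,.087)[:2].round(4),g(xs[1],438,.087)[:2].round(4))
print('ends x top wall', g(90,110,.126)[:2],g(738,110,.126)[:2])
c=optics.get_calibration('wrist')
E
```

```text
t 7.38 p [ 0.5999 -0.0214  0.2216] x [-0.  0. -1.] jaw -1.37 F [ 1.1  0.1 -1.5] w 0.0199 q [-0.1   0.39  1.33  0.    1.42 -0.07]
wall -y base -0.02061024741388346 -0.01989284121672965 -0.021462168470409042 top -0.018068712987990752 -0.019440551061766946
wall +y top 0.039723569597271406 0.038541936881462145
rib [0.6026 0.0364] [ 0.6015 -0.018 ]
rib [0.6313 0.0357] [ 0.6305 -0.0187]
rib [0.6619 0.035 ] [ 0.6614 -0.0194]
rib [0.6903 0.0343] [ 0.6901 -0.0201]
ends x top wall [0.59779227 0.04298419] [0.69715204 0.04058811]
```

```bash
python3 - <<'E'
from h import *
a=cv2.imread("pics/f1_full.png")
P=np.array([ray("wrist",(x/1.5-.3,y/1.5-.3),.26) for x,y in [(357,318),(411,318),(410,452),(355,452)]]);print(P.round(4),P.mean(0)); st()
cv2.imwrite("pics/f3.png",cv2.resize(a[185:310,200:310],None,fx=4.8,fy=4.8,interpolation=cv2.INTER_CUBIC))
# targets
import math
go([.676,.0095,.130],np.radians(-1)); go([.676,.0095,.0866],np.radians(-1))
E
```

```text
[[ 0.5919  0.0059  0.26  ]
 [ 0.6098  0.0054  0.26  ]
 [ 0.609  -0.0455  0.26  ]
 [ 0.5892 -0.045   0.26  ]] [ 0.59998387 -0.01981193  0.26      ]
t 7.38 p [ 0.5999 -0.0214  0.2216] x [-0.  0. -1.] jaw -1.37 F [ 1.1  0.1 -1.5] w 0.0199 q [-0.1   0.39  1.33  0.    1.42 -0.07]
T [ 3.663  3.012 -1.309] turn [-0.074 -0.     0.   ] rows 2.949619875858902 0.05168261804231868
T [ 5.399  3.012 -1.309] turn [-0.074 -0.     0.   ] rows 3.7888175944431937 0.05168261804231868
```

View pics/f3.png

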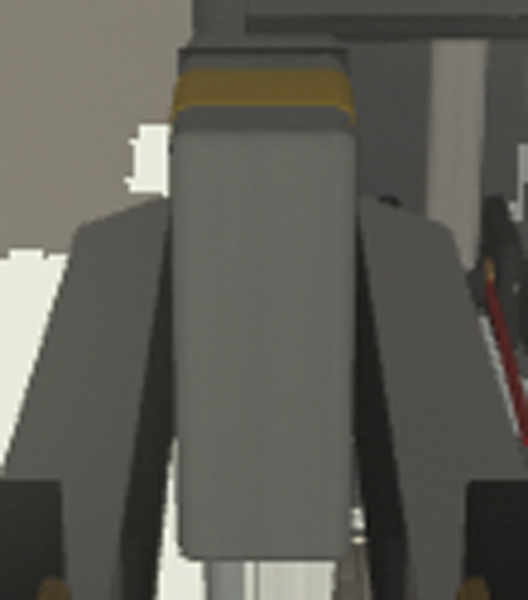

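```bash
python3 - <<'E'
from h import *
for z in (.02,.1,.16,.22): print(z,[ray("wrist",(x/1.5,y/1.5),z)[:2].round(3) for x,y in [(608,80),(640,140),(690,172),(765,170)]])
E
```

```text
0.02 [array([0.771, 0.105]), array([0.8  , 0.061]), array([0.842, 0.036]), array([0.9  , 0.036])]
0.1 [array([0.736, 0.095]), array([0.76 , 0.061]), array([0.793, 0.041]), array([0.839, 0.041])]
0.16 [array([0.711, 0.088]), array([0.729, 0.06 ]), array([0.756, 0.044]), array([0.794, 0.044])]
0.22 [array([0.685, 0.081]), array([0.699, 0.06 ]), array([0.72 , 0.048]), array([0.748, 0.048])]
```

```bash
python3 - <<'E'
from h import *
print([ray("scene",p,0).round(3) for p in [(153,208),(138,203),(170,203)]])
for z in (0,.1,.2,.25): print(z,ray("top",(224,110),z).round(3),[ray("top",p,z)[:2].round(3) for p in [(241,110),(225,129)]])
shot("top","g",(190,70,350,190),5)
E
```

```text
[array([ 0.798,  0.126, -0.   ]), array([0.867, 0.138, 0.   ]), array([0.789, 0.068, 0.   ])]
0 [0.853 0.112 0.   ] [array([0.853, 0.046]), array([0.778, 0.107])]
0.1 [0.823 0.1   0.1  ] [array([0.823, 0.038]), array([0.753, 0.095])]
0.2 [0.793 0.088 0.2  ] [array([0.793, 0.031]), array([0.728, 0.083])]
0.25 [0.778 0.082 0.25 ] [array([0.779, 0.027]), array([0.716, 0.077])]
```

View pics/g.png

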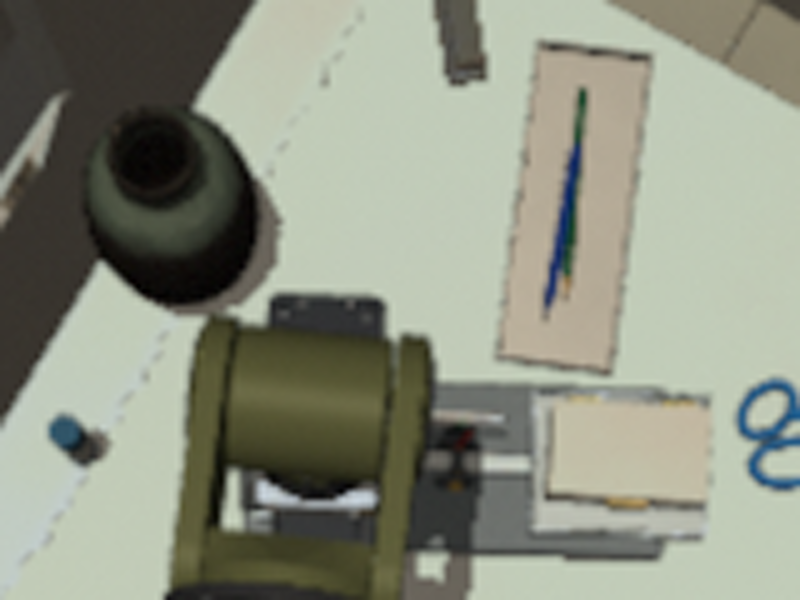

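>>> arm_command(
  deltas=[
    {"translation": [0.5,1.5,-0.6],"turn": [0,0,0]},
    {"translation": [1,3.0,-1.25],"turn": [0,0,0]},
    {"translation": [1.8,3.0,-1.25],"turn": [0,0,0]},
    {"translation": [2.4,3.0,-1.25],"turn": [0,0,0]},
    {"translation": [2.4,3.0,-1.25],"turn": [0,0,0]},
    {"translation": [2.4,3.0,-1.25],"turn": [0,0,0]},
  ],
)

```text
time_s: 7.93
ee_pos: [0.6754, 0.0081, 0.1613]
eef_rot: [-1.606, 1.57, 3.083]
force: [0.8, 0.6, 0.1]
grip_width: 0.0197
```

```bash
python3 - <<'E'
from h import *
shot("wrist","h1",(150,60,420,290),2.6); st()
go([.676,.0083,.0846],np.radians(-1))
E
```

```text
t 7.98 p [0.6758 0.008  0.1628] x [ 0.001 -0.    -1.   ] jaw -1.32 F [ 0.  -0.2 -0.5] w 0.0202 q [-0.04  0.61  1.15 -0.    1.38 -0.02]
T [ 3.126  0.005 -0.013] turn [-0.065  0.    -0.012] rows 1.8744092502697418 0.04595583259320053
```

View pics/h1.png

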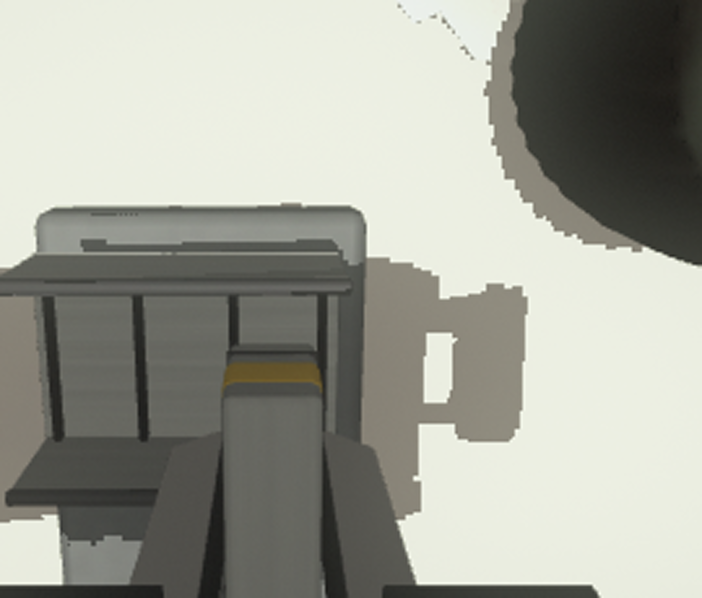

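```bash
python3 - <<'E'
from h import *
f=lambda x,y:(149.6+x/2.6,59.6+y/2.6)
g=lambda x,y,z: ray("wrist",f(x,y),z)[:2].round(4)
print('bar bottom end',g(229,352,.1605),g(317,352,.1605),'top end',g(224,395,.2005),g(321,392,.2005))
print('ribs',g(48,300,.087),g(138,300,.087),g(234,300,.087),g(322,300,.087), 'y300')
print('wall+y top',g(100,294,.126),g(340,290,.126),' -y base',g(100,438,.082),g(190,437,.082),'top',g(100,491,.126))
print(g(52,430,.087),g(143,430,.087))
E
```

```text
bar bottom end [0.6656 0.0321] [0.6865 0.0316] top end [0.6667 0.0352] [0.6853 0.0353]
ribs [0.6036 0.0294] [0.6326 0.0288] [0.6635 0.028 ] [0.6919 0.0274] y300
wall+y top [0.6287 0.0394] [0.6947 0.039 ]  -y base [ 0.6154 -0.0206] [ 0.6464 -0.021 ] top [ 0.624  -0.0197]
[ 0.6006 -0.0154] [ 0.6312 -0.0161]
```

>>> arm_command(
  deltas=[
    {"translation": [0.8,0.04,-0.02],"turn": [0,0,0]},
    {"translation": [1.6,0.04,-0.02],"turn": [0,0,0]},
    {"translation": [2.2,0.04,-0.02],"turn": [0,0,0]},
    {"translation": [2.5,0.04,-0.02],"turn": [0,0,0]},
    {"translation": [2.7,0.04,-0.02],"turn": [0,0,0]},
    {"translation": [2.85,0.04,-0.02],"turn": [0,0,0]},
    {"translation": [2.95,0.04,-0.02],"turn": [0,0,0]},
    {"translation": [3.05,0.04,-0.02],"turn": [0,0,0]},
    {"translation": [3.1,0.04,-0.02],"turn": [0,0,0]},
    {"translation": [3.1,0.04,-0.02],"turn": [0,0,0]},
  ],
)

```text
time_s: 8.82
ee_pos: [0.6767, 0.0086, 0.0843]
eef_rot: [1.616, 1.571, 0.022]
force: [-0.8, 0.0, -0.7]
grip_width: 0.0198
```

```bash
python3 - <<'E'
from h import *
shot("wrist","i1",(150,60,420,290),2.6); shot("scene","i2",(170,130,310,230),5.5);st()
E
```

```text
t 8.92 p [0.6768 0.0086 0.0844] x [ 0. -0. -1.] jaw -1.3 F [-1.2  0.1 -1. ] w 0.0198 q [-0.04  0.68  1.22  0.    1.24 -0.02]
```

View pics/i1.png

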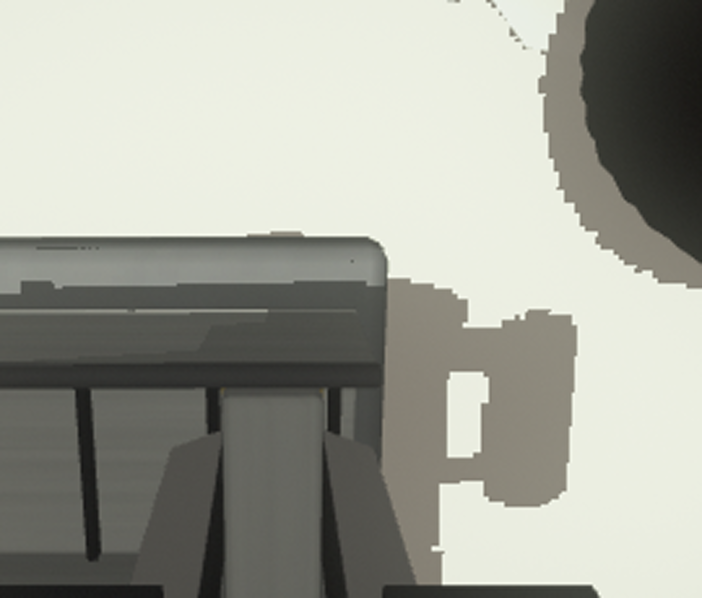

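View pics/i2.png

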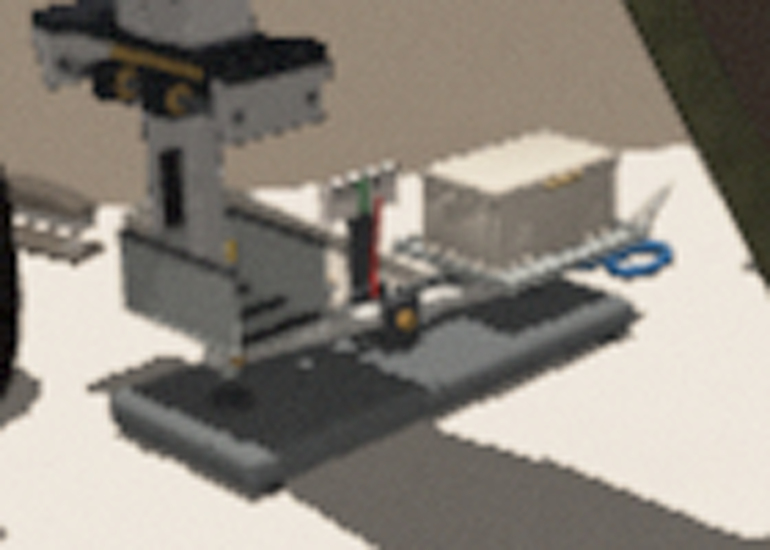

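>>> arm_command(
  deltas=[
    {"translation": [0.02,0,0],"turn": [0,0,0]},
    {"translation": [0.04,0,0],"turn": [0,0,0]},
    {"translation": [0.04,0,0],"turn": [0,0,0]},
  ],
)

```text
time_s: 9.17
ee_pos: [0.6768, 0.0086, 0.0834]
eef_rot: [1.522, 1.57, -0.071]
force: [-1.0, -0.6, 1.8]
grip_width: 0.0198
```

>>> arm_command(
  deltas=[
    {"translation": [0,0,0],"turn": [0,0,0]},
    {"translation": [0,0,0],"turn": [0,0,0]},
    {"translation": [0,0,0],"turn": [0,0,0]},
    {"translation": [0,0,0],"turn": [0,0,0]},
    {"translation": [-0.4,0,0],"turn": [0,0,0]},
    {"translation": [-1.2,0,0],"turn": [0,0,0]},
    {"translation": [-2.4,0,0],"turn": [0,0,0]},
    {"translation": [-4,0,0],"turn": [0,0,0]},
    {"translation": [-5.6,0,0],"turn": [0,0,0]},
    {"translation": [-5.6,0,0],"turn": [0,0,0]},
    {"translation": [-5.6,0,0],"turn": [0,0,0]},
  ],
  gripper=38,
)

```text
time_s: 10.08
ee_pos: [0.6774, 0.0086, 0.2265]
eef_rot: [1.557, 1.566, -0.037]
force: [-0.5, -0.2, -0.4]
grip_width: 0.0382
```

```bash
python3 - <<'E'
from h import *
shot("wrist","j1",(150,60,420,290),2.6); st(); go([.43,.225,.22],np.radians(-90)); go([.43,.225,.22],np.radians(90))
E
```

```text
t 10.13 p [0.6767 0.0086 0.2239] x [ 0.001 -0.    -1.   ] jaw -1.3 F [-0.9  0.4 -0.7] w 0.038 q [-0.04  0.58  1.06 -0.    1.51 -0.02]
T [  0.144 -10.061  -8.431] turn [ 1.7741e+01 -1.1000e-02 -1.2000e-02] rows 7.870107862663483 12.388688967199942
T [  0.144 -10.061  -8.431] turn [ 1.7741e+01 -1.1000e-02 -1.2000e-02] rows 7.870107862663483 12.388688967199942
```

View pics/j1.png

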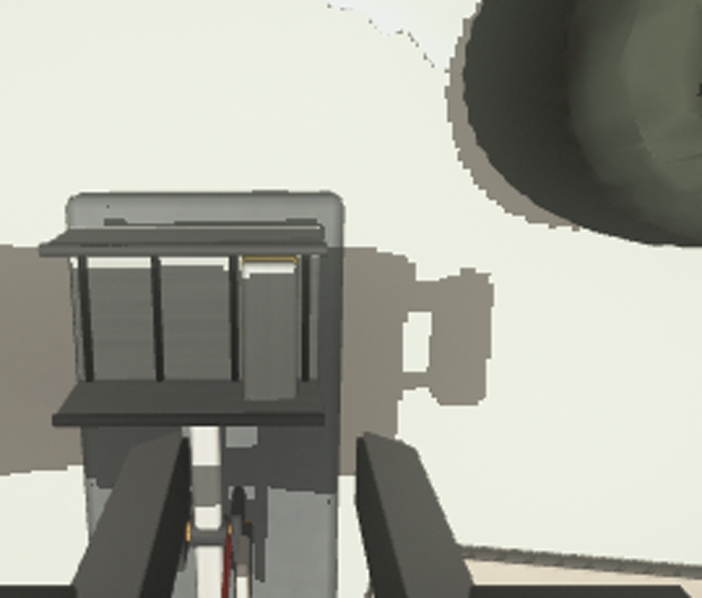

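>>> arm_command(
  deltas=[
    {"translation": [0.1,-1.3,-1.1],"turn": [-1.4,0,0]},
    {"translation": [0.1,-2.6,-2.2],"turn": [-2.8,0,0]},
    {"translation": [0.1,-3.9,-3.3],"turn": [-4.2,0,0]},
    {"translation": [0.1,-5.2,-4.4],"turn": [-5.6,0,0]},
    {"translation": [0.1,-6.5,-5.5],"turn": [-7.0,0,0]},
    {"translation": [0.1,-7.8,-6.6],"turn": [-8.4,0,0]},
    {"translation": [0.1,-9.1,-7.7],"turn": [-9.8,0,0]},
    {"translation": [0.1,-10.4,-8.6],"turn": [-11.2,0,0]},
    {"translation": [0.1,-10.4,-8.6],"turn": [-12.6,0,0]},
    {"translation": [0.1,-10.4,-8.6],"turn": [-14,0,0]},
    {"translation": [0.1,-10.4,-8.6],"turn": [-15.4,0,0]},
    {"translation": [0.1,-10.4,-8.6],"turn": [-16.8,0,0]},
  ],
  gripper=80,
)

```text
time_s: 11.13
ee_pos: [0.4208, 0.2294, 0.2194]
eef_rot: [-2.591, 1.568, -2.712]
force: [-0.2, 0.6, -0.7]
grip_width: 0.0797
```

>>> arm_command(
  deltas=[
    {"translation": [0,0,0],"turn": [-1.4,0,0]},
    {"translation": [0,0,0],"turn": [-1.4,0,0]},
    {"translation": [0,0,0],"turn": [-1.4,0,0]},
    {"translation": [0,0,0],"turn": [-1.4,0,0]},
  ],
)

```text
time_s: 11.47
ee_pos: [0.4214, 0.2293, 0.22]
eef_rot: [-2.707, 1.57, -2.717]
force: [0.2, 0.4, -0.5]
grip_width: 0.08
```

```bash
python3 - <<'E'
from h import *
st(); shot("wrist","k1",None,1.5); st()
for t in ["red_weight","blue_weight","green_weight","rack"]:
    print(t,[(r['at'],round(r['score'],2)) for r in models.mark_of(t,"wrist")][:4])
E
```

```text
t 11.47 p [0.4214 0.2293 0.22  ] x [-0.001 -0.    -1.   ] jaw 89.46 F [ 0.2  0.4 -0.5] w 0.08 q [ 0.42  0.12  1.67 -0.    1.35 -1.14]
t 11.52 p [0.4214 0.2293 0.2202] x [-0.001 -0.    -1.   ] jaw 89.5 F [ 1.2  1.6 -0.7] w 0.08 q [ 0.42  0.12  1.67  0.    1.35 -1.14]
red_weight [([188.3, 169.5], 0.95), ([336.2, 136.7], 0.79), ([222.6, 95.0], 0.63), ([257.2, 196.3], 0.61)]
blue_weight [([260.2, 215.3], 0.6)]
green_weight [([258.3, 170.1], 0.7)]
rack [([257.6, 190.9], 0.85)]
```

View pics/k1.png

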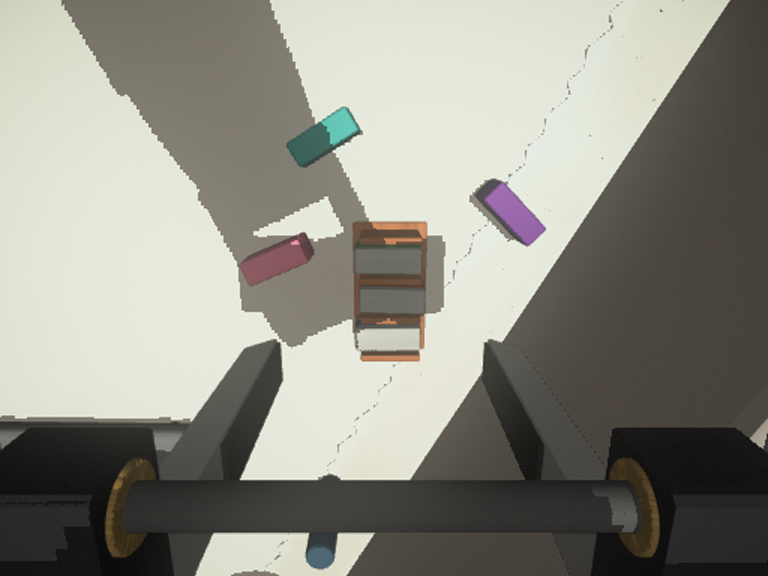

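```bash
python3 - <<'E'
from h import *
a=cv2.imread("pics/k1_full.png")
cv2.imwrite("pics/k2.png",cv2.resize(a[140:250,220:310],None,fx=5.4,fy=5.4,interpolation=cv2.INTER_CUBIC))
s=optics.get_calibration("scene")
for t,p in [("top slot",(259,173)),("mid",(261,200)),("bot",(260,226))]:
    P=ray("wrist",p,.046); print(t,P.round(4),proj(P-[0,0,.02],s).round(1), "in a_s2:",((proj(P-[0,0,.02],s)[0]-[130,140])*[3.6,3.15]).round(0))
E
```

```text
top slot [0.4213 0.2343 0.046 ] [[201.2 261.5]] in a_s2: [256. 383.]
mid [0.4538 0.2366 0.046 ] [[191.7 256.5]] in a_s2: [222. 367.]
bot [0.4864 0.2353 0.046 ] [[183.6 251.1]] in a_s2: [193. 350.]
```

View pics/k2.png

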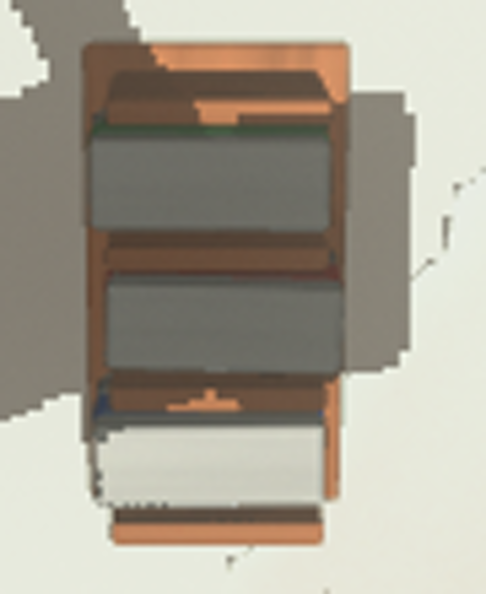

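```bash
python3 - <<'E'
from h import *
f=lambda x,y:(219.6+x/5.4,139.6+y/5.4)
P=np.array([ray("wrist",f(x,y),.046) for x,y in [(108,283),(340,285),(342,370),(106,370)]]); c=P.mean(0); print(P.round(4),c)
d=P[1]+P[2]-P[0]-P[3]; print(np.linalg.norm(d)/2,np.degrees(np.arctan2(d[1],d[0])))
print('pink',[ray("wrist",(x/1.5,y/1.5),.04)[:2].round(3) for x,y in [(313,250),(303,236),(250,284)]])
print('floor ends',[ray("wrist",f(x,y),.006)[:2].round(3) for x,y in [(85,45),(347,45)]])
st(); go([c[0],c[1],.1],np.radians(90)); go([c[0],c[1],.005],np.radians(90))
E
```

```text
[[0.4438 0.2117 0.046 ]
 [0.4446 0.2617 0.046 ]
 [0.464  0.2625 0.046 ]
 [0.4636 0.2108 0.046 ]] [0.45401632 0.23668457 0.046     ]
0.05087912578117102 89.36643926161514
pink [array([0.415, 0.176]), array([0.404, 0.169]), array([0.442, 0.125])]
floor ends [array([0.398, 0.205]), array([0.399, 0.266])]
t 11.72 p [0.4216 0.2294 0.2205] x [-0. -0. -1.] jaw 89.63 F [-0.  -0.3  0.4] w 0.08 q [ 0.42  0.12  1.67  0.    1.35 -1.14]
T [4.82  0.3   1.297] turn [-0.074 -0.002  0.001] rows 2.9979884473613345 0.05156824020620037
T [8.62  0.3   1.298] turn [-0.074 -0.002  0.001] rows 5.229277692456791 0.05156824020620037
```

>>> arm_command(
  deltas=[
    {"translation": [1.2,0.3,1.3],"turn": [0,0,0]},
    {"translation": [2.6,0.3,1.3],"turn": [0,0,0]},
    {"translation": [4.0,0.3,1.3],"turn": [0,0,0]},
    {"translation": [5.2,0.3,1.3],"turn": [0,0,0]},
    {"translation": [5.8,0.3,1.3],"turn": [0,0,0]},
    {"translation": [5.8,0.3,1.3],"turn": [0,0,0]},
    {"translation": [5.8,0.3,1.3],"turn": [0,0,0]},
  ],
  gripper=72,
)

```text
time_s: 12.3
ee_pos: [0.4541, 0.2367, 0.0757]
eef_rot: [-2.759, 1.57, -2.764]
force: [-0.5, -0.0, 0.7]
grip_width: 0.0718
```

```bash
python3 - <<'E'
from h import *
st(); shot("wrist","l1",(120,90,392,294),2.8); st();go([.454,.2367,.005],np.radians(89.7))
E
```

```text
t 12.3 p [0.4541 0.2367 0.0757] x [-0.001 -0.    -1.   ] jaw 89.67 F [-0.5 -0.   0.7] w 0.0718 q [ 0.41  0.35  1.75  0.    1.04 -1.16]
t 12.35 p [0.4547 0.237  0.0767] x [ 0.001  0.001 -1.   ] jaw 89.67 F [-0.5  0.5  0.1] w 0.0723 q [ 0.41  0.35  1.75  0.    1.04 -1.16]
T [ 2.868 -0.012 -0.031] turn [-0.005  0.013 -0.006] rows 1.7195193148740129 0.010463720499095401
```

View pics/l1.png

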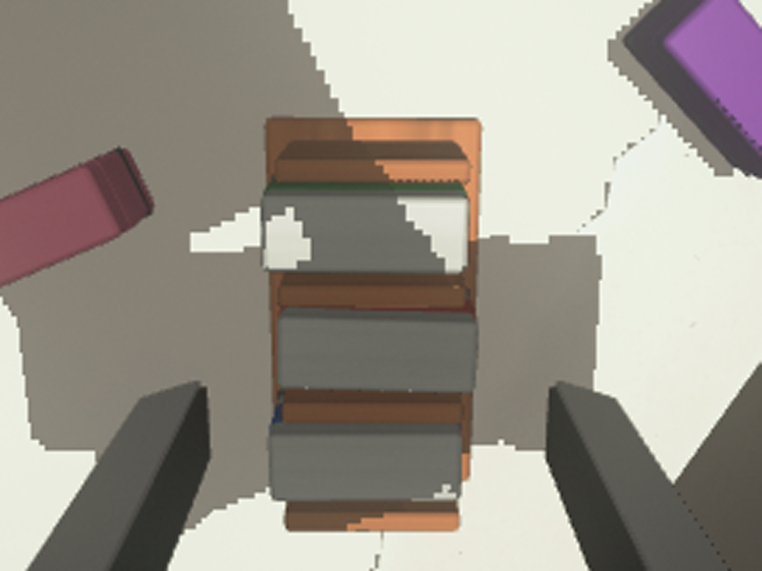

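```bash
python3 - <<'E'
from h import *
f=lambda x,y:(119.7+x/2.8,89.7+y/2.8)
P=np.array([ray("wrist",f(x,y),.046) for x,y in [(279,312),(475,318),(475,390),(278,388)]]); print(P.round(4),P.mean(0)); st()
E
```

```text
[[0.443  0.2118 0.046 ]
 [0.4449 0.2617 0.046 ]
 [0.4646 0.2622 0.046 ]
 [0.4638 0.2108 0.046 ]] [0.45405793 0.2366037  0.046     ]
t 12.35 p [0.4547 0.237  0.0767] x [ 0.001  0.001 -1.   ] jaw 89.67 F [-0.5  0.5  0.1] w 0.0723 q [ 0.41  0.35  1.75  0.    1.04 -1.16]
```

>>> arm_command(
  deltas=[
    {"translation": [0.8,0,-0.03],"turn": [0,0,0]},
    {"translation": [1.6,0,-0.03],"turn": [0,0,0]},
    {"translation": [2.2,0,-0.03],"turn": [0,0,0]},
    {"translation": [2.6,0,-0.03],"turn": [0,0,0]},
    {"translation": [2.8,0,-0.03],"turn": [0,0,0]},
    {"translation": [2.8,0,-0.03],"turn": [0,0,0]},
    {"translation": [2.8,0,-0.03],"turn": [0,0,0]},
  ],
)

```text
time_s: 12.93
ee_pos: [0.454, 0.237, 0.0066]
eef_rot: [0.411, 1.569, 0.406]
force: [-0.2, 0.1, -0.5]
grip_width: 0.0718
```

>>> arm_command(
  deltas=[
    {"translation": [0,0,0],"turn": [0,0,0]},
    {"translation": [0,0,0],"turn": [0,0,0]},
    {"translation": [0,0,0],"turn": [0,0,0]},
    {"translation": [0,0,0],"turn": [0,0,0]},
    {"translation": [0,0,0],"turn": [0,0,0]},
    {"translation": [0,0,0],"turn": [0,0,0]},
  ],
  gripper=40,
  force=25,
)

```text
time_s: 13.43
ee_pos: [0.4537, 0.2369, 0.0061]
eef_rot: [0.397, 1.57, 0.392]
force: [-1.4, -1.2, 6.0]
grip_width: 0.0519
```

>>> arm_command(
  deltas=[
    {"translation": [-0.5,0,0],"turn": [0,0,0]},
    {"translation": [-1,0,0],"turn": [0,0,0]},
    {"translation": [-1.6,0,0],"turn": [0,0,0]},
    {"translation": [-2.4,0,0],"turn": [0,0,0]},
    {"translation": [-3.2,0,0],"turn": [0,0,0]},
    {"translation": [-4,0,0],"turn": [0,0,0]},
    {"translation": [-4,0,0],"turn": [0,0,0]},
  ],
)

```text
time_s: 14.02
ee_pos: [0.4547, 0.2374, 0.1089]
eef_rot: [0.418, 1.566, 0.413]
force: [0.6, 0.5, -1.1]
grip_width: 0.0521
```

```bash
python3 - <<'E'
from h import *
st(); shot("wrist","m1",(120,90,392,294),2.8); st();go([.47,.06,.105],np.radians(89)); go([.47,.06,.0],np.radians(89))
E
```

```text
t 14.02 p [0.4547 0.2374 0.1089] x [ 0.005  0.002 -1.   ] jaw 89.71 F [ 0.6  0.5 -1.1] w 0.0521 q [ 0.41  0.3   1.72  0.    1.11 -1.16]
t 14.07 p [0.454  0.237  0.1067] x [ 0.003  0.001 -1.   ] jaw 89.7 F [-0.4  0.3 -2.6] w 0.0518 q [ 0.41  0.31  1.73  0.    1.11 -1.16]
T [ 0.062 -7.078  0.676] turn [ 0.14   0.03  -0.014] rows 4.263003633422927 0.1004367426193428
T [ 4.262 -7.083  0.665] turn [ 0.14   0.03  -0.014] rows 4.9720862056351605 0.1004367426193428
```

View pics/m1.png

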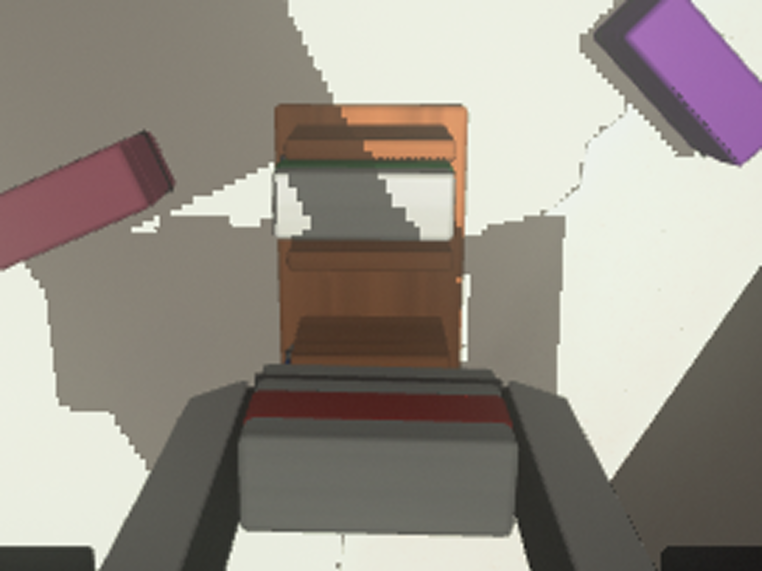

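>>> arm_command(
  deltas=[
    {"translation": [0,-1.5,0.15],"turn": [0,0,0]},
    {"translation": [0,-3,0.3],"turn": [0,0,0]},
    {"translation": [0,-4.5,0.5],"turn": [0,0,0]},
    {"translation": [0,-6,0.65],"turn": [0,0,0]},
    {"translation": [0.2,-7.1,0.65],"turn": [0.15,0,0]},
    {"translation": [1.2,-7.1,0.65],"turn": [0.15,0,0]},
    {"translation": [2.2,-7.1,0.65],"turn": [0.15,0,0]},
    {"translation": [3.0,-7.1,0.65],"turn": [0.15,0,0]},
    {"translation": [3.6,-7.1,0.65],"turn": [0.15,0,0]},
    {"translation": [4.0,-7.1,0.65],"turn": [0.15,0,0]},
    {"translation": [4.15,-7.1,0.65],"turn": [0.15,0,0]},
    {"translation": [4.15,-7.1,0.65],"turn": [0.15,0,0]},
  ],
)

```text
time_s: 15.07
ee_pos: [0.4681, 0.0591, 0.001]
eef_rot: [-3.054, 1.569, -3.072]
force: [0.1, 0.3, -2.3]
grip_width: 0.0525
```

>>> arm_command(
  deltas=[
    {"translation": [0.05,0,0],"turn": [0,0,0]},
    {"translation": [0.08,0,0],"turn": [0,0,0]},
    {"translation": [0.08,0,0],"turn": [0,0,0]},
  ],
)

```text
time_s: 15.32
ee_pos: [0.4689, 0.0592, 0.0]
eef_rot: [0.096, 1.57, 0.078]
force: [0.1, 0.2, -1.6]
grip_width: 0.052
```

>>> arm_command(
  deltas=[
    {"translation": [0.03,0,0],"turn": [0,0,0]},
    {"translation": [0.03,0,0],"turn": [0,0,0]},
  ],
)

```text
time_s: 15.48
ee_pos: [0.469, 0.0592, -0.0]
eef_rot: [0.072, 1.57, 0.053]
force: [-4.7, -0.0, 11.2]
grip_width: 0.0518
```

>>> arm_command(
  deltas=[
    {"translation": [0,0,0],"turn": [0,0,0]},
    {"translation": [0,0,0],"turn": [0,0,0]},
    {"translation": [0,0,0],"turn": [0,0,0]},
    {"translation": [0,0,0],"turn": [0,0,0]},
    {"translation": [-0.6,0,0],"turn": [0,0,0]},
    {"translation": [-1.6,0,0],"turn": [0,0,0]},
    {"translation": [-2.8,0,0],"turn": [0,0,0]},
    {"translation": [-3.6,0,0],"turn": [1.4,0,0]},
    {"translation": [-3.6,0,0],"turn": [2.8,0,0]},
    {"translation": [-3.6,0,0],"turn": [4.2,0,0]},
    {"translation": [-3.6,0,0],"turn": [5.6,0,0]},
    {"translation": [-3.6,0,0],"turn": [7,0,0]},
  ],
  gripper=72,
)

```text
time_s: 16.48
ee_pos: [0.4687, 0.0592, 0.0892]
eef_rot: [0.757, 1.571, 0.122]
force: [-0.1, -0.5, 0.2]
grip_width: 0.0719
```

>>> arm_command(
  deltas=[
    {"translation": [0,0,0],"turn": [1.4,0,0]},
    {"translation": [0,0,0],"turn": [2.8,0,0]},
    {"translation": [0,0,0],"turn": [4.2,0,0]},
    {"translation": [0,0,0],"turn": [5.6,0,0]},
    {"translation": [0,0,0],"turn": [7.0,0,0]},
    {"translation": [0,0,0],"turn": [8.4,0,0]},
    {"translation": [0,0,0],"turn": [9.8,0,0]},
    {"translation": [0,0,0],"turn": [11,0,0]},
    {"translation": [0,0,0],"turn": [11,0,0]},
    {"translation": [0,0,0],"turn": [11,0,0]},
  ],
  gripper=50,
)

```text
time_s: 17.32
ee_pos: [0.4687, 0.0592, 0.089]
eef_rot: [-1.668, 1.571, 3.029]
force: [0.5, -0.3, -0.6]
grip_width: 0.0502
```

```bash
python3 - <<'E'
from h import *
st(); shot("wrist","n1",(120,60,392,294),2.5); st();go([.469,.0592,.001],np.radians(-1))
E
```

```text
t 17.32 p [0.4687 0.0592 0.089 ] x [-0.  0. -1.] jaw -0.85 F [ 0.5 -0.3 -0.6] w 0.0502 q [0.05 0.25 1.85 0.   1.04 0.06]
t 17.37 p [0.4687 0.0592 0.089 ] x [-0.  0. -1.] jaw -0.83 F [0.  0.8 0.3] w 0.05 q [0.05 0.25 1.85 0.   1.04 0.06]
T [ 3.521e+00  1.400e-02 -1.000e-03] turn [ 0.035 -0.     0.001] rows 2.111191821766895 0.02430510180636146
```

View pics/n1.png

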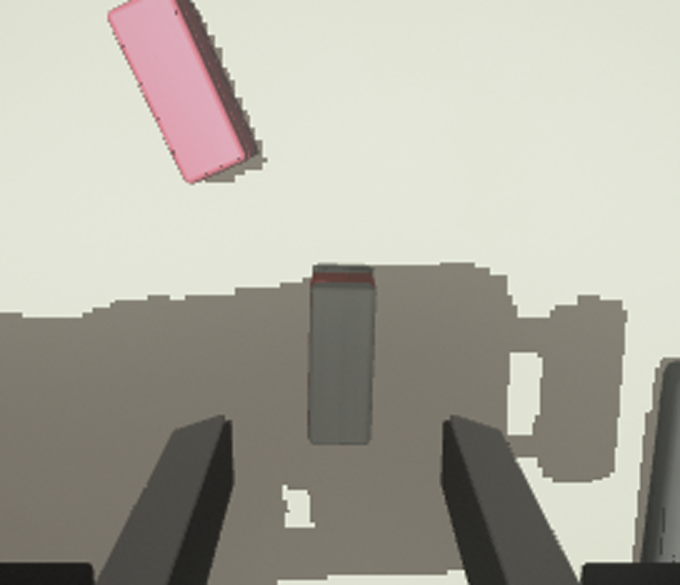

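>>> arm_command(
  deltas=[
    {"translation": [1.2,0.01,0],"turn": [0,0,0]},
    {"translation": [2.2,0.01,0],"turn": [0,0,0]},
    {"translation": [3.0,0.01,0],"turn": [0,0,0]},
    {"translation": [3.5,0.01,0],"turn": [0,0,0]},
    {"translation": [3.5,0.01,0],"turn": [0,0,0]},
    {"translation": [3.5,0.01,0],"turn": [0,0,0]},
  ],
)

```text
time_s: 17.87
ee_pos: [0.4688, 0.0592, 0.0015]
eef_rot: [-1.514, 1.57, -3.101]
force: [1.2, -0.2, 0.1]
grip_width: 0.0503
```

>>> arm_command(
  deltas=[
    {"translation": [0,0,0],"turn": [0,0,0]},
    {"translation": [0,0,0],"turn": [0,0,0]},
    {"translation": [0,0,0],"turn": [0,0,0]},
    {"translation": [0,0,0],"turn": [0,0,0]},
    {"translation": [0,0,0],"turn": [0,0,0]},
    {"translation": [0,0,0],"turn": [0,0,0]},
    {"translation": [0,0,0],"turn": [0,0,0]},
  ],
  gripper=10,
  force=20,
)

```text
time_s: 18.45
ee_pos: [0.4692, 0.0592, 0.002]
eef_rot: [1.609, 1.57, 0.02]
force: [-1.9, -0.8, 5.7]
grip_width: 0.0203
```

```bash
python3 - <<'E'
from h import *
st(); go([.6168,.0095,.165],np.radians(-1.3))
E
```

```text
t 18.45 p [0.4692 0.0592 0.002 ] x [ 0.001  0.    -1.   ] jaw -1.04 F [-1.9 -0.8  5.7] w 0.0203 q [ 0.05  0.4   1.9  -0.    0.85  0.07]
T [-6.516  5.943  1.88 ] turn [ 0.052 -0.    -0.008] rows 5.405701954874854 0.0367198254489162
```

>>> arm_command(
  deltas=[
    {"translation": [-1,0,0],"turn": [0,0,0]},
    {"translation": [-2.4,0,0],"turn": [0,0,0]},
    {"translation": [-4,0,0],"turn": [0,0,0]},
    {"translation": [-5.6,0,0],"turn": [0,0,0]},
    {"translation": [-6.5,0.8,0.3],"turn": [0,0,0]},
    {"translation": [-6.5,2.2,0.8],"turn": [0,0,0]},
    {"translation": [-6.5,3.6,1.3],"turn": [0,0,0]},
    {"translation": [-6.5,4.8,1.7],"turn": [0,0,0]},
    {"translation": [-6.5,5.95,1.9],"turn": [0.05,0,0]},
    {"translation": [-6.5,5.95,1.9],"turn": [0.05,0,0]},
    {"translation": [-6.5,5.95,1.9],"turn": [0.05,0,0]},
    {"translation": [-6.5,5.95,1.9],"turn": [0.05,0,0]},
  ],
)

```text
time_s: 19.45
ee_pos: [0.6161, 0.0091, 0.1635]
eef_rot: [-1.612, 1.569, 3.077]
force: [-0.9, -0.9, -2.1]
grip_width: 0.0198
```

```bash
python3 - <<'E'
from h import *
st(); shot("wrist","o1",(150,60,420,290),2.6); st()
E
```

```text
t 19.45 p [0.6161 0.0091 0.1635] x [-0.001  0.    -1.   ] jaw -1.29 F [-0.9 -0.9 -2.1] w 0.0198 q [-0.04  0.47  1.35  0.    1.32 -0.02]
t 19.5 p [0.616  0.0092 0.1639] x [-0.001  0.    -1.   ] jaw -1.28 F [-0.4 -0.3 -1.8] w 0.02 q [-0.04  0.47  1.35  0.    1.32 -0.02]
```

View pics/o1.png

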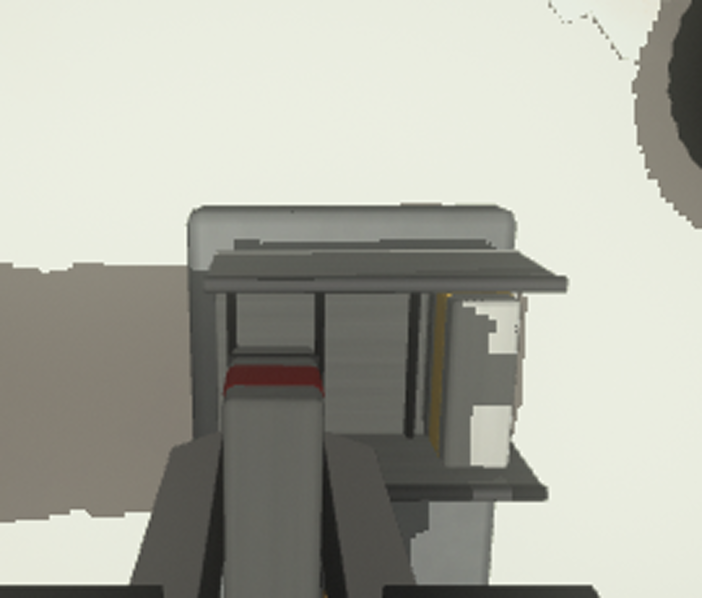

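>>> arm_command(
  deltas=[
    {"translation": [0.8,0.03,-0.02],"turn": [0,0,0]},
    {"translation": [1.6,0.03,-0.02],"turn": [0,0,0]},
    {"translation": [2.2,0.03,-0.02],"turn": [0,0,0]},
    {"translation": [2.5,0.03,-0.02],"turn": [0,0,0]},
    {"translation": [2.7,0.03,-0.02],"turn": [0,0,0]},
    {"translation": [2.85,0.03,-0.02],"turn": [0,0,0]},
    {"translation": [2.95,0.03,-0.02],"turn": [0,0,0]},
    {"translation": [3.05,0.03,-0.02],"turn": [0,0,0]},
    {"translation": [3.1,0.03,-0.02],"turn": [0,0,0]},
    {"translation": [3.1,0.03,-0.02],"turn": [0,0,0]},
  ],
)

```text
time_s: 20.33
ee_pos: [0.6176, 0.0094, 0.0867]
eef_rot: [1.625, 1.571, 0.032]
force: [-0.3, -0.3, -1.9]
grip_width: 0.0199
```

```bash
python3 - <<'E'
from h import *
shot("wrist","p1",(150,60,420,290),2.6);st()
E
```

```text
t 20.38 p [0.6177 0.0094 0.0868] x [ 0. -0. -1.] jaw -1.3 F [ 0.2 -0.4 -2.2] w 0.0199 q [-0.04  0.55  1.43  0.    1.17 -0.02]
```

View pics/p1.png

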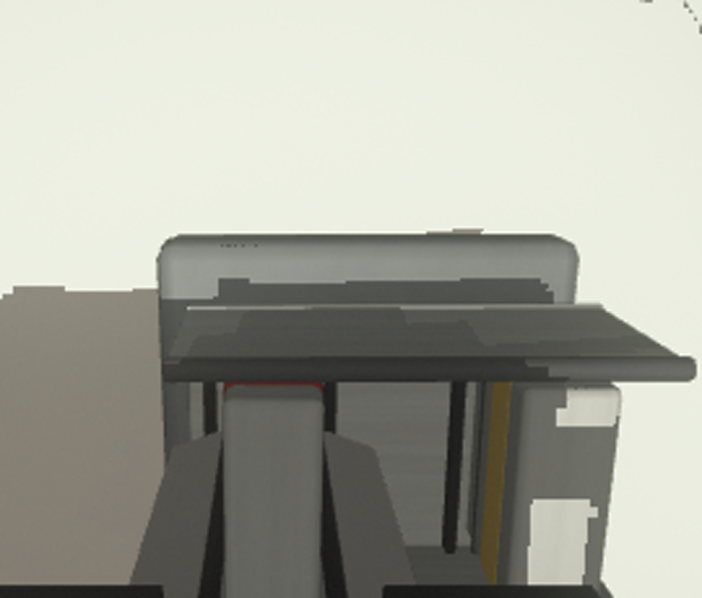

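>>> arm_command(
  deltas=[
    {"translation": [0.05,0,0],"turn": [0,0,0]},
    {"translation": [0.1,0,0],"turn": [0,0,0]},
    {"translation": [0.15,0,0],"turn": [0,0,0]},
    {"translation": [0.2,0,0],"turn": [0,0,0]},
    {"translation": [0.25,0,0],"turn": [0,0,0]},
    {"translation": [0.3,0,0],"turn": [0,0,0]},
    {"translation": [0.35,0,0],"turn": [0,0,0]},
    {"translation": [0.4,0,0],"turn": [0,0,0]},
    {"translation": [0.45,0,0],"turn": [0,0,0]},
    {"translation": [0.5,0,0],"turn": [0,0,0]},
    {"translation": [0.55,0,0],"turn": [0,0,0]},
    {"translation": [0.55,0,0],"turn": [0,0,0]},
  ],
)

```text
time_s: 21.38
ee_pos: [0.6175, 0.0094, 0.0726]
eef_rot: [-1.684, 1.571, 3.006]
force: [0.4, -0.9, -0.3]
grip_width: 0.0198
```

```bash
python3 - <<'E'
from h import *
st();shot("scene","q1",(170,130,310,230),5.5);st()
E
```

```text
t 21.38 p [0.6175 0.0094 0.0726] x [-0.  0. -1.] jaw -1.3 F [ 0.4 -0.9 -0.3] w 0.0198 q [-0.04  0.56  1.44  0.    1.14 -0.02]
t 21.43 p [0.6175 0.0094 0.0727] x [-0.  0. -1.] jaw -1.3 F [ 0.6 -1.2  0.3] w 0.0198 q [-0.04  0.56  1.44 -0.    1.14 -0.02]
```

View pics/q1.png

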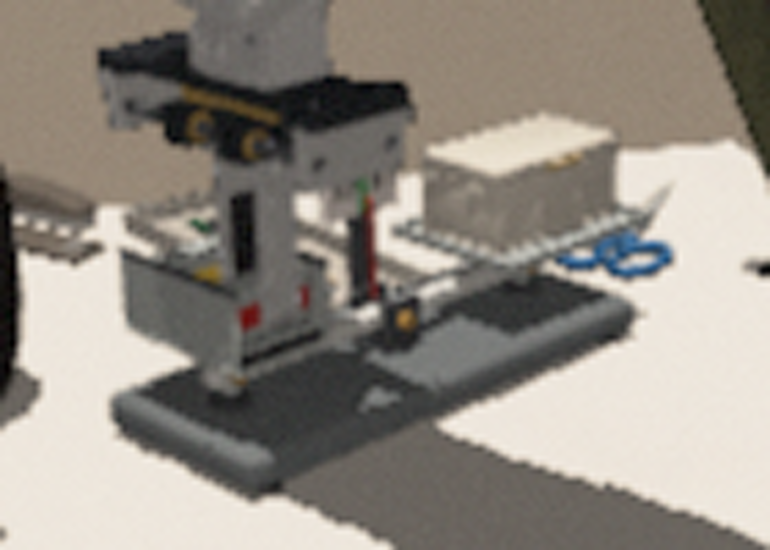

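>>> arm_command(
  deltas=[
    {"translation": [0,0,0],"turn": [0,0,0]},
    {"translation": [0,0,0],"turn": [0,0,0]},
    {"translation": [0,0,0],"turn": [0,0,0]},
    {"translation": [0,0,0],"turn": [0,0,0]},
    {"translation": [-0.4,0,0],"turn": [0,0,0]},
    {"translation": [-1.2,0,0],"turn": [0,0,0]},
    {"translation": [-2.4,0,0],"turn": [0,0,0]},
    {"translation": [-4,0,0],"turn": [0,0,0]},
    {"translation": [-5.6,0,0],"turn": [0,0,0]},
    {"translation": [-6.4,0,0],"turn": [0,0,0]},
    {"translation": [-6.4,0,0],"turn": [0,0,0]},
  ],
  gripper=36,
)

```text
time_s: 22.35
ee_pos: [0.619, 0.0094, 0.2394]
eef_rot: [1.551, 1.562, -0.042]
force: [0.0, 0.2, -0.1]
grip_width: 0.0359
```

>>> arm_command(
  deltas=[
    {"translation": [0,-1,0.5],"turn": [0,0,0]},
    {"translation": [0,-2,1],"turn": [0,0,0]},
    {"translation": [0,-3,1.5],"turn": [0,0,0]},
    {"translation": [0,-4,2],"turn": [0,0,0]},
    {"translation": [0,-4,2],"turn": [0,0,0]},
    {"translation": [0,-4,2],"turn": [0,0,0]},
    {"translation": [0,-4,2],"turn": [0,0,0]},
    {"translation": [0,-4,2],"turn": [0,0,0]},
    {"translation": [0,-4,2],"turn": [0,0,0]},
    {"translation": [0,-4,2],"turn": [0,0,0]},
    {"translation": [0,-4,2],"turn": [0,0,0]},
    {"translation": [0,-4,2],"turn": [0,0,0]},
  ],
)

```text
time_s: 23.35
ee_pos: [0.5166, -0.0381, 0.2327]
eef_rot: [-1.784, 1.57, 2.906]
force: [0.1, -0.9, 0.4]
grip_width: 0.0357
```

```bash
python3 - <<'E'
from h import *
st();shot("scene","r1",(165,130,310,230),5.4);shot("top","r2",(170,120,350,250),4.4);shot("wrist","r3",None,1.4);st()
E
```

```text
t 23.35 p [ 0.5166 -0.0381  0.2327] x [-0.  0. -1.] jaw -1.28 F [ 0.1 -0.9  0.4] w 0.0357 q [-0.14  0.2   1.55  0.    1.39 -0.12]
t 23.5 p [ 0.5165 -0.0382  0.2328] x [-0.  0. -1.] jaw -1.29 F [ 0.5 -0.1 -0. ] w 0.0359 q [-0.14  0.2   1.55  0.    1.39 -0.12]
```

View pics/r1.png

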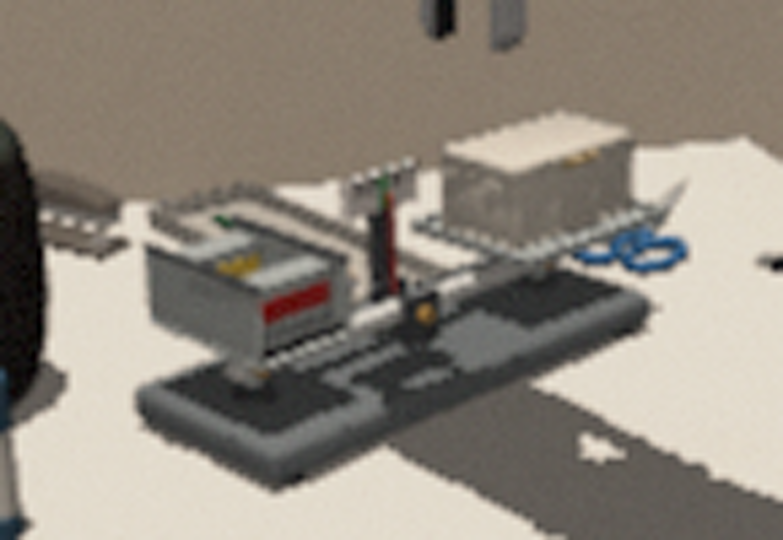

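View pics/r2.png

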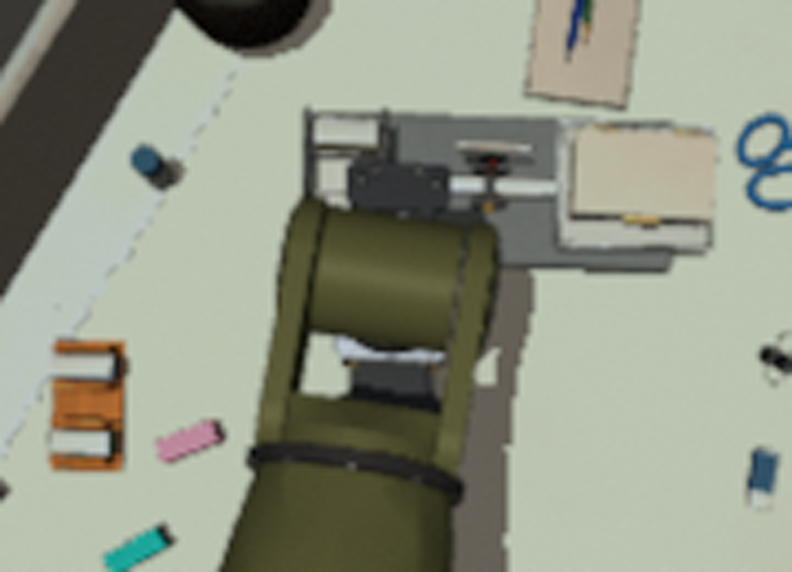

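View pics/r3.png

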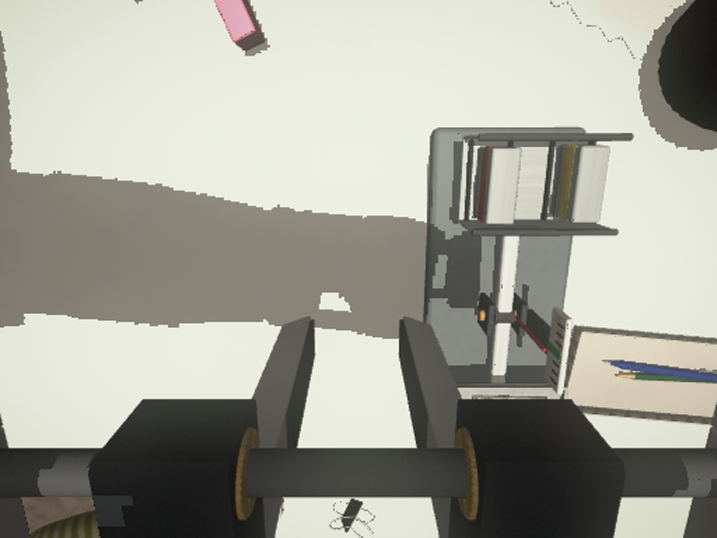

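```bash
python3 - <<'E'
from h import *
a=cv2.imread("pics/a_scene.png",0).astype(np.float32); b=cv2.imread("pics/r1_full.png",0).astype(np.float32)
s=optics.get_calibration("scene")
P=np.array([.645,-.232,.12]); p0,p1=proj([P,P+[0,0,.012]],s); print(p0,p1,'expected',p1-p0)
for (x0,y0,w,h) in [(244,150,44,30)]:
    t=a[y0:y0+h,x0:x0+w]; up=6
    T=cv2.resize(t,None,fx=up,fy=up,interpolation=cv2.INTER_CUBIC); S=cv2.resize(b[y0-10:y0+h+10,x0-6:x0+w+6],None,fx=up,fy=up,interpolation=cv2.INTER_CUBIC)
    r=cv2.matchTemplate(S,T,cv2.TM_CCOEFF_NORMED); _,v,_,l=cv2.minMaxLoc(r); print(v,l[0]/up-6,l[1]/up-10)
# weight pan
Q=np.array([.6,.04,.10]); q=proj([Q,Q-[0,0,.012]],s); print(q,'expected',q[1]-q[0])
x0,y0,w,h=190,164,22,26
t=a[y0:y0+h,x0:x0+w]; T=cv2.resize(t,None,fx=up,fy=up,interpolation=cv2.INTER_CUBIC); S=cv2.resize(b[y0-10:y0+h+10,x0-6:x0+w+6],None,fx=up,fy=up,interpolation=cv2.INTER_CUBIC)
r=cv2.matchTemplate(S,T,cv2.TM_CCOEFF_NORMED); _,v,_,l=cv2.minMaxLoc(r); print(v,l[0]/up-6,l[1]/up-10)
for n,f in [('r3','wrist')]:
    im=cv2.imread("pics/r3_full.png"); cv2.imwrite("pics/r4.png",cv2.resize(im[85:290,295:455],None,fx=2.9,fy=2.9,interpolation=cv2.INTER_CUBIC))
A=cv2.imread("pics/a_scene.png")[155:200,215:255]; B=cv2.imread("pics/r1_full.png")[155:200,215:255]
cv2.imwrite("pics/r5.png",cv2.resize(np.hstack([A,B]),None,fx=10,fy=10,interpolation=cv2.INTER_CUBIC))
E
```

```text
[264.14980416 155.88414116] [264.15890577 152.5233142 ] expected [ 0.00910161 -3.36082696]
0.8817135095596313 0.0 -3.166666666666667
[[212.83769487 187.18599435]
 [213.0631279  191.02451754]] expected [0.22543303 3.83852319]
0.7868168950080872 0.16666666666666696 4.5
```

View pics/r4.png

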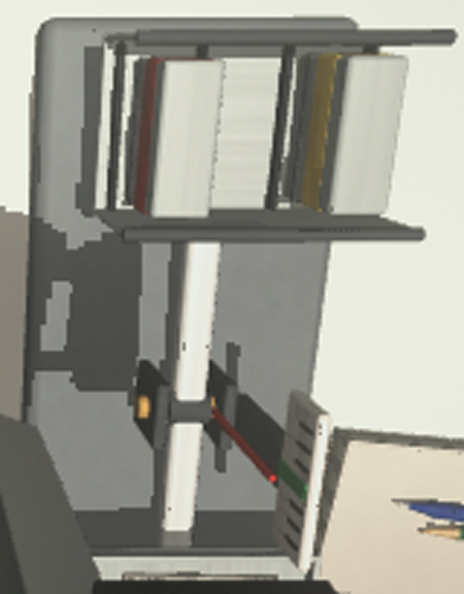

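View pics/r5.png

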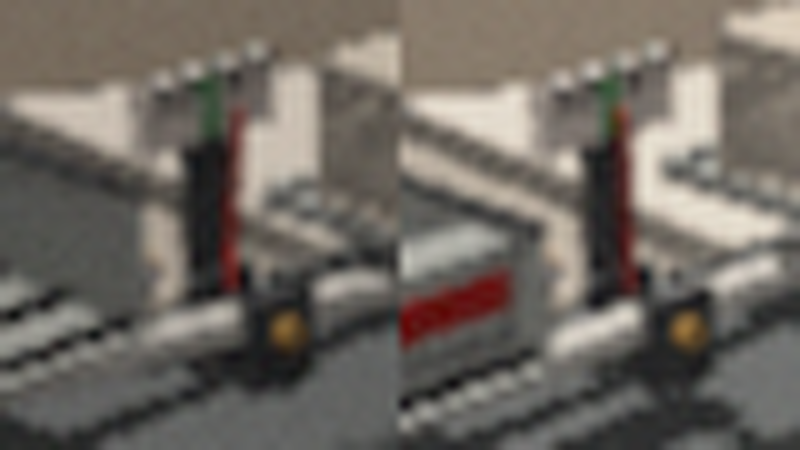

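```bash
python3 - <<'E'
from h import *
b=cv2.imread("pics/r1_full.png").astype(int); c=cv2.cvtColor(optics.camera("scene"),cv2.COLOR_RGB2BGR).astype(int)
print(abs(b-c)[130:235,165:310].mean(), abs(b-c)[130:235,165:310].max()); st()
print(ctrl.hand_in())
E
```

```text
1.7845867542419267 51
t 23.55 p [ 0.5165 -0.0382  0.2328] x [-0.  0. -1.] jaw -1.3 F [-0.2 -0.8 -0. ] w 0.0358 q [-0.14  0.2   1.55  0.    1.39 -0.12]
the job is handed in; nothing more can be done
None
```

The box balances at about 300 g: I loaded the yellow weight (100 g) into the far lane and the red weight (200 g) into the near lane, and handed in at about 23.6 s.

- **How it was done:** I lifted red out of the rack by its ends and stood it briefly on the desk to regrip its long faces. I then lowered it with the pan until the pan took its weight.
- **Level check:** the red pointer sits at the green band. The box pan rose by 3.2 px where level predicts 3.4 px. The weight pan sank by 4.5 px where level predicts 3.8 px. That is close to level, but the weight-pan match was loose. I did not measure the tilt more finely than that.
- **Placement check:** both weights stand flat between their ribs and clear of the end walls. Green and blue are still in the rack. The robot touches nothing. I did not touch the box, the other desk items or the look-alikes.
- **Settling check:** the last comparison of scene pictures showed only small differences, but the frames were only a fraction of a second apart. The beam had already had more than 1 s to settle before them.

**Disagreement with the description:** the fingertips end about 11 mm behind the TCP, not 19 mm ahead of it. My first grasp of yellow therefore closed just above the bar without moving it. I corrected for this on every later grasp.

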